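# Stack a sensor module in a sprung test nest and hold it down on the stop

### The arm

A 6-joint arm with a two-finger parallel gripper is mounted at the origin on the work surface. World frame = base frame: x ahead of the robot, y to its left, z up, the work surface at z = 0. Lengths are in m, angles in degrees, forces in N, time in s.
With the tool pointing down it reaches from about 0.4 to 0.825 m from the base axis. Payload 7 kg.
Tool frame: the origin (TCP) lies between the finger pads; the fingertips stand 11 mm ahead of it and the grasp point (between the pads) lies 8 mm behind it; z points along the fingers, y is the direction in which the jaws open and shut (so a half turn about z gives the same grasp; the last joint's range is limited). The gripper opens to 88 mm and grips with 3 to 60 N. Pads are 19 mm wide; open, the fingers measure 130 mm over their backs; the gripper's body (78 mm by 193 mm) begins 47 mm behind the grasp point.
Start: joints at [-55.342, 20.546, 0.682, 0, -70.136, -16.507], TCP at [0.21, -0.641, 0.238] pointing down, gripper open.
Joint ranges: [-176.03, 176.03], [-82.01, 121.73], [-58.28, 71.71], [-173.87, 95.51], [-174.79, -0.11], [-173.66, 173.66]. Speed limits (degrees/s): [136.94, 136.94, 172.46, 180, 180, 180].

### API

Orientations are given as [roll, pitch, yaw] about the fixed x, y, z axes, in that order (R = Rz(yaw) Ry(pitch) Rx(roll)).
In Python, from plant import r gives the robot as it stands.
- The arm moves only by the shell command python3 -m inch 'ROWS' [OPENING] [FORCE]. ROWS is JSON, a list of rows, each an object of numbers: "x", "y", "z": the shift along the tool's x, y, z as a fraction of full scale; "yaw": the turn about the tool's z as a fraction of full scale. In form: [{"x": .., "y": .., "z": .., "yaw": ..}, ...]. A call has 1 to 5 rows; each row shifts and turns the pose as measured when the row begins, along the tool's axes as they then stand; what a row does not reach is not made up. Full scale, the value 1, is 0.025 m for a shift and 4 degrees for a turn. A row lasts 1/12 s, in which the tool goes at most 41.7 mm and 7.16 degrees, less where a joint would pass 70% of its speed; a pose out of reach is approached as far as the arm can. A call with a number of a shift or a turn outside -1 to 1 is refused whole. A call with a gripper value outside its range is refused whole. OPENING is the opening, from -1 (shut) to 1 (fully open), set as the call begins (- or left out, the last holds). The fingers move at their own pace and stop on an object; FORCE is the grip in N (left out, the last holds). Time passes only in rows, so rows that do not move let the fingers close. It gives the time, the measured TCP pose, the force and the opening at its end, in the units of the state.
- r.get_state(): the state, without advancing time (a new reading comes with each control period).
- r.capture(name): name is "scene" or "top"; returns (picture, depth): 480x640x3 uint8, red, green, blue; 480x640 float32, m along the optical axis (not along the pixel's ray), 0 where there is no reading.
- r.camera_info(name): a dict with "mtx" (3x3 intrinsics, pixels), "k1" (the pictures are not rectified: a ray, as slopes to the right and down, at radius r is drawn at 1 + k1 r^2 times it, then the intrinsics apply), "pose" (4x4, takes a point from camera to world coordinates). Camera axes: x right, y down, z forward; pixel columns grow to the right and rows downward; lengths in m; the calibration is good to about 2 mm. A picture is of the moment at which its call begins. camera_info takes no time and is no camera call.
- r.close_job(): hands the job in, once; it reports no verdict.
The state is a dict: "time_s": time; "joints": joint angles; "qd": joint speeds; "joint_torque": joint torques, N m; "tcp_pos": TCP position; "eef_rot": TCP orientation; "contact_force": force on the tool from outside, world axes, zero at the start; "moment": the same for the moment, N m; "gripper_width": finger opening in m.
Only numpy, scipy, OpenCV 4.12 (cv2) and the standard library are available. Lean on these libraries where they do the work, as an engineer would, in place of code of your own. Each camera call takes 0.05 s, during which the arm holds its last target. There are 200 camera calls.

### The job

Build up the sensor module squarely in the pocket of the sprung test nest, one part after the other: first the housing, then the spacer frame on it, then the cover plate, rib upwards. Then push the stack down through the cover against the sprung plunger until the housing sits hard on the nest's steel ledges, using a firm but not crushing push (below 45 N), and finish while still holding it down there. Leave the other things on the bench where they are.

Things in the scene. Friction and masses are not known exactly. Their poses are not given: they have to be found in the camera images.
- nest: Test nest, fixed, place and yaw vary: dark steel base 112 x 84 mm (x, y), 20 mm thick, with an aluminium U bracket at each x end; both form a 73 x 43 mm pocket, long along x. Walls 8 mm thick, straight to 72 mm above the bench, then flared lead-ins 4 mm wider per side, top at 81 mm. Each long side is open for 44 mm in its middle, for fingers. Origin: centre of the underside, z up.
- ledges: The hard stops, part of the nest: two steel ledges 12 mm wide across the pocket floor at its ends, tops 26 mm above the bench. Origin at the pocket's centre, 20 mm above the bench, axes as the nest's.
- pocket (a point): Centre of the pocket at the height of the ledge tops (26 mm above the bench), axes as the nest's. A part fits with its x along the nest's x (either way round), 1.5 mm play each side; fingers holding it across its 40 mm width pass down the open long sides freely, to the base's top 20 mm above the bench.
- plunger (a joint): Travel (m) of the sprung brass plunger plate, 42 x 26 mm, in the middle of the pocket: 0 = up, top 10 mm above the ledges; 0.010 = top level with the ledges, where a pressed housing meets them. The spring pushes up with 4 N at 0 and 9 N at 0.010; the three parts weigh about 2 N together and do not push it down alone. 12 to 30 N seats it firmly.
- plunger_top (a point): Centre of the plunger plate's top face.
- housing: Module housing, loose: black plastic block 20 mm high with a shallow recess (58 x 28 mm, 6 mm deep) in its top, lying flat, recess up, on the bench at the start; about 0.1 kg. 70 mm long (its x axis) and 40 mm wide (y); origin at the centre of its underside, z up; the same if turned half a turn. 
- spacer: Spacer frame, loose: grey plastic rectangular frame 8 mm thick with an open window (52 x 22 mm), lying flat on the bench at the start; 35 g. 70 mm long (its x axis) and 40 mm wide (y); origin at the centre of its underside, z up; the same if turned half a turn. In the stack its origin lies 20 mm above the housing's.
- cover: Cover plate, loose: aluminium plate 6 mm thick with a central grip rib on top, 34 mm long (x), 14 wide (y), 16 high; lying rib up on the bench at the start; 75 g. 70 mm long (its x axis) and 40 mm wide (y); origin at the centre of its underside, z up; the same if turned half a turn. Stacked: origin 8 mm above the spacer's, 64 mm above the bench with the plunger up, 54 mm pressed home.
- pinblock: Bystander, loose, not part of the job: leave it where it is. Origin at the centre of its underside. Dark steel block with rows of small holes, 75 x 26 x 14 mm.
- cases: Bystander, loose, not part of the job: leave it where it is. Origin at the centre of its underside. Pile of three thin black component cases, 46 x 34 x 24 mm.
- dispenser: Bystander, loose, not part of the job: leave it where it is. Origin at the centre of its underside. White bottle, 64 mm across, 130 mm tall.
- driver: Bystander, loose, not part of the job: leave it where it is. Origin at the centre of its underside. Screwdriver lying flat, 150 mm long.
Not all that is in view belongs to the job. Leave any orange or purple look-alike of the cover alone. What is shaped like the housing but purple is not meant.

How it is judged (in metres and radians):
On the way, in this order (a step that is already met when the one before it is completed fails the run):
1. the housing lies squarely in the nest's pocket (horizontal distance between housing and pocket below 0.004 m and angle between the x axis of housing and the x axis of pocket, either way round below 0.1 rad and angle between housing's own z axis and vertical below 0.1 rad and z of housing in the frame of pocket between -0.002 and 0.012 m), for 0.2 s.
2. the spacer frame lies squarely on the housing in the pocket (horizontal distance between housing and pocket below 0.004 m and angle between the x axis of housing and the x axis of pocket, either way round below 0.1 rad and angle between each of housing, spacer's own z axis and vertical below 0.1 rad and z of spacer in the frame of housing between 0.018 and 0.022 m and horizontal distance between spacer and housing below 0.005 m and angle between the x axis of spacer and the x axis of housing, either way round below 0.14 rad), for 0.2 s.
3. the cover lies squarely on the spacer, rib up (all of step 2 and z of cover in the frame of spacer between 0.006 and 0.01 m and horizontal distance between cover and spacer below 0.005 m and angle between the x axis of cover and the x axis of spacer, either way round below 0.14 rad and angle between cover's own z axis and vertical below 0.1 rad), for 0.2 s.
At the end, for the whole second after the job is handed in: Housing, spacer and cover stacked squarely in the pocket (within 4 to 5 mm, 0.1 rad), plunger down 9 mm or more with the housing bearing on the ledges (over 0.5 N), fingers pressing the cover, less than 45 N through the cover, at rest, for the last second (all of step 3 and z of housing in the frame of pocket between -0.002 and 0.001 m and value of joint plunger above 0.009 m and contact force between housing and ledges above 0.5 N and contact force between cover and the fingers above 2 N and contact force between cover and spacer below 45 N and linear speed of cover below 0.01 m/s); the arm keeps its last pose, push and grip.
It fails at once if the pinblock is disturbed (moved over 25 mm) (distance of pinblock from where it was at the start of the episode above 0.025 m).
It fails at once if the cases is disturbed (moved over 25 mm) (distance of cases from where it was at the start of the episode above 0.025 m).
It fails at once if the dispenser is disturbed (moved over 25 mm) (distance of dispenser from where it was at the start of the episode above 0.025 m).
It fails at once if the driver is disturbed (moved over 25 mm) (distance of driver from where it was at the start of the episode above 0.025 m).
It fails at once if the module is crushed (over 60 N through the cover) (contact force between cover and spacer above 60 N).
It also fails if it takes over 72 s, if anything falls off the work surface, if the arm or the gripper's body presses on something with over 40 N, if the wrist force passes 120 N, or if a joint passes its speed limit or range.

## Working session

There is one attempt and no reset: what is moved stays moved. The work goes in short steps, Python scripts to look and compute and a shell command to move; the robot and the scene stay as the last step left them, time stands still between calls to the robot, and variables do not carry over. Pictures are saved under pics/ and viewed, about 8 in all and at most 12, crops included, and the job is handed in when it is done.

```bash
mkdir -p pics; ls; python3 - <<'E'
from plant import r
import cv2,numpy as np
print(r.get_state())
for n in("scene","top"):
    p,d=r.capture(n); cv2.imwrite(f"pics/{n}0.png",p[:,:,::-1]); np.save(f"{n}0.npy",d)
    print(r.camera_info(n))
E
```

```text
pics
{'time_s': 0.0, 'joints': array([-5.53396830e+01,  2.05913940e+01,  6.31260650e-01, -2.12587033e-02,
       -7.01339139e+01, -1.65070022e+01]), 'qd': array([-0.01525928, -0.01368761, -0.01105087,  0.03875597,  0.09685432,
       -0.01020724]), 'joint_torque': array([ 2.50460238e-03, -5.82711482e+01,  2.93062466e+01,  6.99718729e+00,
        6.91790512e-03, -9.12208907e-05]), 'tcp_pos': array([ 0.21013201, -0.64094797,  0.23660045]), 'eef_rot': array([ 1.79904150e+02, -7.56407701e-03, -1.61853920e+02]), 'contact_force': array([ 0.03150174,  0.36372142, -0.05285142]), 'moment': array([-0.01193435,  0.00016862,  0.02170153]), 'gripper_width': 0.08754400896516905}
{'mtx': array([[514.61455823,   0.        , 315.88658784],
       [  0.        , 514.61455823, 243.23637074],
       [  0.        ,   0.        ,   1.        ]]), 'k1': -0.13453479525606407, 'pose': array([[-0.32103703,  0.81561076, -0.48136712,  1.04946174],
       [ 0.94700887,  0.28207306, -0.15365215,  0.16375735],
       [ 0.01046035, -0.50518697, -0.86294653,  0.88855195],
       [ 0.        ,  0.        ,  0.        ,  1.        ]])}
{'mtx': array([[493.9890204 ,   0.        , 310.29639118],
       [  0.        , 493.9890204 , 240.09852974],
       [  0.        ,   0.        ,   1.        ]]), 'k1': -0.07066389070162478, 'pose': array([[ 0.006868  , -0.98099211,  0.19392604,  0.39833239],
       [-0.99991386, -0.00456812,  0.01230427,  0.02201236],
       [-0.01118452, -0.19399384, -0.98093899,  1.05728838],
       [ 0.        ,  0.        ,  0.        ,  1.        ]])}
```

View pics/top0.png

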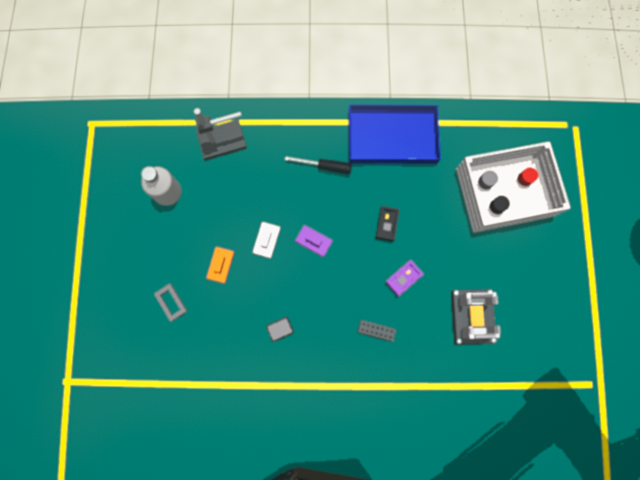

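View pics/scene0.png

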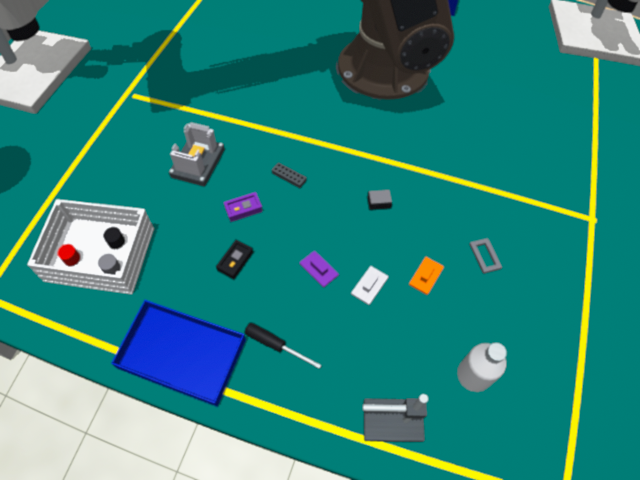

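Top view: housing (black) at (387,223), spacer at (170,302), white cover at (266,240), nest at (476,316) with the plunger in it. The scene view agrees: housing (235,259), spacer (485,255), cover (370,285), nest (196,155). Next I'll measure them.

```bash
cat > h.py <<'E'
from plant import r
import cv2,numpy as np
def rays(n,uv):
    c=r.camera_info(n);K=c["mtx"];q=(np.asarray(uv,float)-K[:2,2])/K[0,0]
    s=q.copy()
    for _ in range(8): s=q/(1+c["k1"]*(s**2).sum(1,keepdims=True))
    return c["pose"],np.c_[s,np.ones(len(s))]
def plane(n,uv,z):
    T,d=rays(n,uv);w=d@T[:3,:3].T;o=T[:3,3];return o+w*((z-o[2])/w[:,2])[:,None]
def cloud(n,D):
    v,u=np.mgrid[:480,:640];T,d=rays(n,np.c_[u.ravel(),v.ravel()])
    return ((d*D.reshape(-1,1))@T[:3,:3].T+T[:3,3]).reshape(480,640,3)
def rect(p):
    (c,wh,a)=cv2.minAreaRect(np.float32(p[:,:2])*1000)
    if wh[0]<wh[1]: wh=wh[::-1];a+=90
    return np.round(c,1),np.round(wh,1),round((a+90)%180-90,1)
def go(x,y,z,yaw):
    s=r.get_state();p=s["tcp_pos"];t=s["eef_rot"][2];a=np.radians(t)
    d=np.array([x,y,z])-p
    dy=(yaw-t+90)%180-90   # half-turn symmetric
    print("tcp",p.round(4),"yaw",round(t,1),"rows: x %.2f y %.2f z %.2f  yaw %.2f"%(
     (d[0]*np.cos(a)+d[1]*np.sin(a))/.025,(d[0]*np.sin(a)-d[1]*np.cos(a))/.025,-d[2]/.025,-dy/4),"w",round(s["gripper_width"],4),"F",s["contact_force"].round(1),"t",round(s["time_s"],2))
E
python3 - <<'E'
from h import *
R={"top":dict(housing=(387,223,28,.02),spacer=(170,302,28,.008),cover=(266,240,24,.006),nest=(476,316,38,.08)),
"scene":dict(housing=(235,259,26,.02),spacer=(485,255,26,.008),cover=(370,285,24,.006),nest=(197,150,40,.08))}
for n in R:
    im=cv2.imread(f"pics/{n}0.png").astype(int);D=np.load(n+"0.npy");C=cloud(n,D)
    print(n,"bench z",np.median(C[330:370,300:340,2]) if n=="top" else np.median(C[200:220,300:340,2]))
    for k,(u,v,s,z) in R[n].items():
        sl=np.s_[v-s:v+s,u-s:u+s];b,g,rr=np.moveaxis(im[sl],2,0);P=C[sl]
        V,U=np.mgrid[v-s:v+s,u-s:u+s]
        m=~((g-rr>30)&(g>b))  # not green mat
        m=m.astype(np.uint8);_,L,st,ce=cv2.connectedComponentsWithStats(m);i=1+st[1:,4].argmax();m=L==i
        pts=plane(n,np.c_[U[m],V[m]],z)
        print(k,"colour",m.sum(),rect(pts),"mean",(pts[:,:2].mean(0)*1000).round(1))
        zz=P[...,2];print("  z pct",np.percentile(zz[m],[5,50,95]).round(4))
        q=P[m&(zz>(z-.004 if k!="nest" else .068))&(zz<z+.03)];print("  depth",len(q),rect(q),"mean",(q.mean(0)*1000).round(1))
        if k=="nest":
            m=(rr-b>60)&(g>80);print("  brass",rect(plane(n,np.c_[U[m],V[m]],.036)),m.sum())
E
```

```text
top bench z -9.998373206188127e-05
housing colour 581 (array([ 641.2, -130. ]), array([71.6, 39. ]), -9.9) mean [ 640.8 -130. ]
  z pct [0.011  0.0159 0.0219]
  depth 283 (array([ 641.9, -130.5]), array([70.7, 38.3]), -9.7) mean [ 641.2 -129.3   19.2]
spacer colour 415 (array([469.4, 333.4]), array([71.4, 41.1]), 33.7) mean [469.2 333.2]
  z pct [0.0029 0.0078 0.0111]
  depth 379 (array([469.7, 333.9]), array([70.8, 41.5]), 33.7) mean [469.5 333.2   8. ]
cover colour 653 (array([606.6, 131.4]), array([73.5, 43.1]), -15.7) mean [606.7 131.4]
  z pct [-0.0001  0.0059  0.0227]
  depth 585 (array([607.5, 131.1]), array([72. , 40.9]), -16.1) mean [605.6 130.7   8.8]
nest colour 2305 (array([ 440.4, -291.9]), array([105.5,  91.7]), 1.7) mean [ 440.2 -289.3]
  z pct [0.0152 0.0228 0.0789]
  depth 376 (array([ 442.7, -308.2]), array([89.2, 59.7]), 0.3) mean [ 442.9 -307.4   75.9]
  brass (array([ 443.7, -308.4]), array([43.5, 29.9]), 1.4) 312
scene bench z 0.00023881035761696978
housing colour 757 (array([ 648.7, -128.2]), array([73. , 44.6]), -10.0) mean [ 649. -128.]
  z pct [0.0116 0.0165 0.0221]
  depth 405 (array([ 646.9, -129.5]), array([70.6, 41.7]), -10.2) mean [ 647.6 -129.2   19.5]
spacer colour 488 (array([473.3, 335. ]), array([72.8, 44.2]), 33.7) mean [473.8 335.2]
  z pct [0.0012 0.0076 0.0106]
  depth 419 (array([472.3, 334.9]), array([71.1, 44.1]), 34.4) mean [473.5 334.4   7.9]
cover colour 787 (array([609.9, 132.2]), array([74.1, 43.2]), -15.1) mean [610.6 132.2]
  z pct [0.0009 0.0064 0.023 ]
  depth 728 (array([608.8, 132.4]), array([74.7, 42.5]), -16.1) mean [612.9 132.2   9.2]
nest colour 2262 (array([ 473.4, -283.8]), array([148.3, 107.8]), 1.0) mean [ 479.3 -279.8]
  z pct [0.0094 0.0346 0.0794]
  depth 415 (array([ 446.3, -306.7]), array([92.8, 62.6]), 1.8) mean [ 446.9 -305.5   75.4]
  brass (array([ 367.8, -304.7]), array([143.9, 115.9]), 31.6) 335
```

```bash
python3 -c "
from h import *
go(.644,-.130,.12,-10)"
```

```text
tcp [ 0.2101 -0.641   0.2367] yaw -161.9 rows: x -22.86 y 14.02 z 4.67  yaw 7.04 w 0.0877 F [ 0.4 -0.4 -0.9] t 0.1
```

```bash
A='[{"x":-1,"y":0.61},{"x":-1,"y":0.61},{"x":-1,"y":0.61},{"x":-1,"y":0.61},{"x":-1,"y":0.61}]'
python3 -m inch '[{"x":-1,"y":0.61},{"x":-1,"y":0.61},{"x":-1,"y":0.61},{"x":-1,"y":0.61},{"x":-1,"y":0.61}]'
python3 -m inch '[{"x":-1,"y":0.61},{"x":-1,"y":0.61},{"x":-1,"y":0.61},{"x":-1,"y":0.61},{"x":-1,"y":0.61}]'
python3 -m inch '[{"x":-1,"y":0.61},{"x":-1,"y":0.61},{"x":-1,"y":0.61},{"x":-1,"y":0.61},{"x":-1,"y":0.61}]'
python3 -m inch '[{"x":-1,"y":0.61},{"x":-1,"y":0.61},{"x":-1,"y":0.61},{"x":-1,"y":0.61},{"x":-1,"y":0.61}]'
python3 -m inch '[{"yaw":1},{"yaw":1},{"yaw":1},{"yaw":1},{"yaw":1}]'
python3 -c "
from h import *
go(.644,-.130,.12,-10)"
```

```text
tcp [ 0.2101 -0.641   0.2367] yaw -161.9 rows: x -22.86 y 14.02 z 4.67  yaw 7.04 w 0.0877 F [ 0.4 -0.4 -0.9] t 0.1validation failed for argument at $[0]...
validation failed for argument at $[0]...
validation failed for argument at $[0]...
validation failed for argument at $[0]...
validation failed for argument at $[0]...
```

```bash
python3 -m inch '[{"x":-1,"y":0.61,"z":0,"yaw":0},{"x":-1,"y":0.61,"z":0,"yaw":0},{"x":-1,"y":0.61,"z":0,"yaw":0},{"x":-1,"y":0.61,"z":0,"yaw":0},{"x":-1,"y":0.61,"z":0,"yaw":0}]'
python3 -m inch '[{"x":-1,"y":0.61,"z":0,"yaw":0},{"x":-1,"y":0.61,"z":0,"yaw":0},{"x":-1,"y":0.61,"z":0,"yaw":0},{"x":-1,"y":0.61,"z":0,"yaw":0},{"x":-1,"y":0.61,"z":0,"yaw":0}]'
python3 -c "
from h import *
go(.644,-.130,.12,-10)"
```

```text
time_s: 0.52
tcp_pos: [0.3036, -0.5285, 0.2324]
eef_rot: [179.6, -0.2, -162.3]
contact_force: [0.9, -0.0, -0.0]
gripper_width: 0.0879
time_s: 0.93
tcp_pos: [0.4023, -0.411, 0.2308]
eef_rot: [179.4, -0.3, -162.4]
contact_force: [1.1, -0.4, 0.2]
gripper_width: 0.0881
tcp [ 0.4023 -0.411   0.2308] yaw -162.4 rows: x -12.61 y 7.79 z 4.43  yaw 6.90 w 0.0881 F [ 1.1 -0.4  0.2] t 0.93
```

```bash
python3 -m inch '[{"x":-1,"y":0.62,"z":0,"yaw":0},{"x":-1,"y":0.62,"z":0,"yaw":0},{"x":-1,"y":0.62,"z":0,"yaw":0},{"x":-1,"y":0.62,"z":0,"yaw":0},{"x":-1,"y":0.62,"z":0,"yaw":0}]'
python3 -m inch '[{"x":-1,"y":0.62,"z":0,"yaw":0},{"x":-1,"y":0.62,"z":0,"yaw":0},{"x":-1,"y":0.62,"z":0,"yaw":0},{"x":-1,"y":0.62,"z":0,"yaw":0},{"x":-1,"y":0.62,"z":0,"yaw":0}]'
python3 -m inch '[{"x":0,"y":0,"z":0.6,"yaw":1},{"x":0,"y":0,"z":0.6,"yaw":1},{"x":0,"y":0,"z":0.6,"yaw":1},{"x":0,"y":0,"z":0.6,"yaw":1},{"x":0,"y":0,"z":0.6,"yaw":1}]' 
python3 -c "
from h import *
go(.644,-.130,.12,-10)"
```

```text
time_s: 1.35
tcp_pos: [0.5009, -0.2921, 0.2298]
eef_rot: [179.3, -0.4, -162.4]
contact_force: [0.6, -2.0, 0.9]
gripper_width: 0.0878
time_s: 1.77
tcp_pos: [0.5995, -0.1733, 0.2285]
eef_rot: [179.2, -0.5, -162.4]
contact_force: [0.6, -0.3, 0.7]
gripper_width: 0.0876
time_s: 2.18
tcp_pos: [0.6047, -0.1658, 0.152]
eef_rot: [179.4, -0.5, 177.3]
contact_force: [0.4, 0.3, -0.4]
gripper_width: 0.0877
tcp [ 0.6047 -0.1658  0.152 ] yaw 177.3 rows: x -1.50 y 1.50 z 1.28  yaw 1.83 w 0.0877 F [ 0.4  0.3 -0.4] t 2.18
```

```bash
python3 -m inch '[{"x":-0.75,"y":0.75,"z":0.2,"yaw":0.9},{"x":-0.7,"y":0.7,"z":0.3,"yaw":0.9},{"x":0,"y":0,"z":0.3,"yaw":0},{"x":0,"y":0,"z":0.3,"yaw":0},{"x":0,"y":0,"z":0,"yaw":0}]' 0.5
python3 -c "
from h import *
go(.644,-.130,.016,-10)"
```

```text
time_s: 2.6
tcp_pos: [0.6405, -0.1308, 0.1164]
eef_rot: [179.5, -1.2, 169.5]
contact_force: [-0.6, 0.3, -0.3]
gripper_width: 0.0661
tcp [ 0.6405 -0.1308  0.1164] yaw 169.5 rows: x -0.13 y 0.06 z 4.01  yaw -0.13 w 0.0661 F [-0.6  0.3 -0.3] t 2.6
```

```bash
python3 -m inch '[{"x":-0.1,"y":0.05,"z":0.9,"yaw":-0.1},{"x":0,"y":0,"z":0.9,"yaw":0},{"x":0,"y":0,"z":0.9,"yaw":0},{"x":0,"y":0,"z":0.6,"yaw":0},{"x":0,"y":0,"z":0,"yaw":0}]'
python3 -c "
from h import *
go(.644,-.130,.016,-10)"
```

```text
time_s: 3.02
tcp_pos: [0.6406, -0.1314, 0.0333]
eef_rot: [179.5, -1.0, 170.1]
contact_force: [-1.0, 1.3, -1.0]
gripper_width: 0.0656
tcp [ 0.6406 -0.1314  0.0333] yaw 170.1 rows: x -0.12 y 0.08 z 0.69  yaw 0.02 w 0.0656 F [-1.   1.3 -1. ] t 3.02
```

```bash
python3 -m inch '[{"x":-0.15,"y":0.08,"z":0.4,"yaw":0},{"x":0,"y":0,"z":0.35,"yaw":0},{"x":0,"y":0,"z":0,"yaw":0},{"x":0,"y":0,"z":0,"yaw":0},{"x":0,"y":0,"z":0,"yaw":0}]'
python3 -m inch '[{"x":0,"y":0,"z":0,"yaw":0},{"x":0,"y":0,"z":0,"yaw":0},{"x":0,"y":0,"z":0,"yaw":0},{"x":0,"y":0,"z":0,"yaw":0},{"x":0,"y":0,"z":0,"yaw":0}]' -0.4 25
python3 -c "
from h import *
go(.644,-.130,.016,-10)"
```

```text
time_s: 3.43
tcp_pos: [0.6453, -0.1311, 0.0158]
eef_rot: [179.5, -0.9, 170.1]
contact_force: [0.7, 0.2, -1.0]
gripper_width: 0.0657
time_s: 3.85
tcp_pos: [0.6469, -0.1311, 0.0188]
eef_rot: [179.4, -0.6, 170.2]
contact_force: [0.1, -0.1, -0.7]
gripper_width: 0.0397
tcp [ 0.6469 -0.1311  0.0188] yaw 170.2 rows: x 0.12 y 0.02 z 0.11  yaw 0.04 w 0.0397 F [ 0.1 -0.1 -0.7] t 3.85
```

```bash
python3 -m inch '[{"x":0,"y":0,"z":-1,"yaw":0},{"x":0,"y":0,"z":-1,"yaw":0},{"x":0,"y":0,"z":-1,"yaw":0},{"x":0,"y":0,"z":-1,"yaw":0},{"x":0,"y":0,"z":-1,"yaw":0}]'
python3 -c "
from h import *
go(.446,-.307,.15,1.3)"
```

```text
time_s: 4.27
tcp_pos: [0.643, -0.1322, 0.1404]
eef_rot: [179.6, -1.5, 170.1]
contact_force: [0.9, 0.0, -1.0]
gripper_width: 0.0398
tcp [ 0.643  -0.1322  0.1404] yaw 170.1 rows: x 6.56 y -8.24 z -0.38  yaw -2.80 w 0.0398 F [ 0.9  0.  -1. ] t 4.27
```

```bash
python3 -m inch '[{"x":0.75,"y":-0.95,"z":-0.1,"yaw":0},{"x":0.75,"y":-0.95,"z":-0.1,"yaw":0},{"x":0.75,"y":-0.95,"z":-0.1,"yaw":0},{"x":0.75,"y":-0.95,"z":-0.1,"yaw":0},{"x":0.75,"y":-0.95,"z":0,"yaw":0}]'
python3 -m inch '[{"x":0.75,"y":-0.95,"z":0,"yaw":0},{"x":0.75,"y":-0.95,"z":0,"yaw":0},{"x":0.75,"y":-0.95,"z":0,"yaw":0},{"x":0,"y":0,"z":0,"yaw":-1},{"x":0,"y":0,"z":0,"yaw":-1}]'
python3 -m inch '[{"x":0,"y":0,"z":0,"yaw":-0.8},{"x":0,"y":0,"z":0,"yaw":0},{"x":0,"y":0,"z":0,"yaw":0}]'
python3 -c "
from h import *
go(.446,-.307,.15,1.3)"
```

```text
time_s: 4.68
tcp_pos: [0.5345, -0.2331, 0.159]
eef_rot: [179.5, -0.7, 170.5]
contact_force: [0.1, -0.6, -1.0]
gripper_width: 0.0397
time_s: 5.1
tcp_pos: [0.4582, -0.299, 0.1601]
eef_rot: [179.4, -0.6, 178.4]
contact_force: [0.8, -0.5, -1.8]
gripper_width: 0.0396
time_s: 5.35
tcp_pos: [0.4564, -0.2998, 0.1604]
eef_rot: [179.3, -0.5, -178.2]
contact_force: [0.9, 0.3, -0.9]
gripper_width: 0.0396
tcp [ 0.4564 -0.2998  0.1604] yaw -178.2 rows: x 0.42 y -0.28 z 0.42  yaw 0.12 w 0.0396 F [ 0.9  0.3 -0.9] t 5.35
```

```bash
python3 -m inch '[{"x":0.4,"y":-0.27,"z":0.2,"yaw":0.1},{"x":0,"y":0,"z":0.2,"yaw":0},{"x":0,"y":0,"z":0,"yaw":0},{"x":0,"y":0,"z":0,"yaw":0}]'
python3 - <<'E'
from h import *
I=[]
for n in("scene","top"):
    p,d=r.capture(n); cv2.imwrite(f"pics/{n}1.png",p[:,:,::-1]); np.save(f"{n}1.npy",d)
    (u,v)=(215,150) if n=="scene" else (476,300)
    I.append(cv2.resize(p[v-75:v+75,u-60:u+60,::-1],(480,600) if 0 else (400,500),interpolation=cv2.INTER_CUBIC))
cv2.imwrite("pics/v1.png",np.hstack(I)); go(.446,-.307,.15,1.3)
E
```

```text
time_s: 5.68
tcp_pos: [0.4458, -0.3067, 0.1495]
eef_rot: [179.3, -0.5, -178.9]
contact_force: [0.1, 0.8, -0.8]
gripper_width: 0.04
tcp [ 0.4461 -0.3066  0.1497] yaw -178.9 rows: x 0.00 y -0.01 z -0.01  yaw -0.05 w 0.0395 F [-0.1 -0.3 -0.5] t 5.78
```

View pics/v1.png

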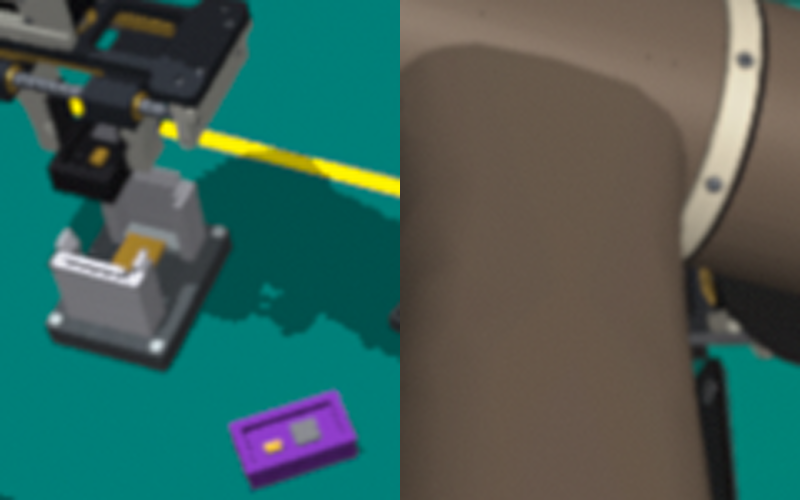

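```bash
python3 - <<'E'
from h import *
p=cv2.imread("pics/scene1.png").astype(int);C=cloud("scene",np.load("scene1.npy"))
# crop coords (50..130,150..195)/3.33 -> image
m=np.zeros((480,640),bool);m[112:142,168:200]=1
m&=(p.max(2)<75)&(C[...,2]>.10)&(C[...,2]<.17)&(C[...,0]>.40)
P=C[m];print(len(P))
z=P[:,2];print(np.histogram(z,bins=np.arange(.1,.175,.005)))
b=P[(z>.133)&(z<.148)];f=b[b[:,0]>np.percentile(b[:,0],50)]
print("front face x",np.percentile(b[:,0],[5,25,50,75,95]).round(4),"y",np.percentile(b[:,1],[1,5,50,95,99]).round(4))
q=P[(z>.149)];print("top",rect(q),np.percentile(q,[2,98],axis=0).round(4))
# nest, same image: +x wall outer face and base edge
u,v=188,150
for lo,hi in((.03,.068),(.072,.083),(.012,.022)):
    M=np.zeros((480,640),bool);M[125:200,165:225]=1;M&=(C[...,2]>lo)&(C[...,2]<hi)&(C[...,0]<.53);Q=C[M];print(lo,rect(Q),np.percentile(Q,[1,99],axis=0).round(4))
E
```

```text
432
(array([  0,   0,   0,   0,   0,   0,  16,  45,  63, 154, 125,  15,   9,
         5]), array([0.1  , 0.105, 0.11 , 0.115, 0.12 , 0.125, 0.13 , 0.135, 0.14 ,
       0.145, 0.15 , 0.155, 0.16 , 0.165, 0.17 ]))
front face x [0.4406 0.4528 0.4653 0.4784 0.4801] y [-0.3234 -0.3204 -0.3057 -0.2862 -0.2852]
top (array([ 464.6, -308.3]), array([54.5, 36.5]), 67.8) [[ 0.4433 -0.3285  0.1494]
 [ 0.4805 -0.2816  0.1663]]
0.03 (array([ 446.4, -306.4]), array([94.1, 63.8]), 2.0) [[ 0.4027 -0.3366  0.0304]
 [ 0.4921 -0.2761  0.0678]]
0.072 (array([ 445.3, -306.8]), array([92.8, 60. ]), 0.6) [[ 0.4003 -0.3347  0.072 ]
 [ 0.491  -0.277   0.0827]]
0.012 (array([ 445.9, -308.1]), array([115.2,  85.2]), 1.1) [[ 0.3921 -0.3497  0.0124]
 [ 0.5034 -0.2656  0.0219]]
```

```bash
python3 -m inch '[{"x":0,"y":0.04,"z":0.4,"yaw":0},{"x":0,"y":0,"z":0.4,"yaw":0},{"x":0,"y":0,"z":0.4,"yaw":0},{"x":0,"y":0,"z":0,"yaw":0},{"x":0,"y":0,"z":0,"yaw":0}]'
python3 -c "
from h import *
go(.4465,-.3077,.055,1.3)"
```

```text
time_s: 6.2
tcp_pos: [0.4464, -0.3047, 0.1165]
eef_rot: [179.3, -0.5, -178.9]
contact_force: [0.3, 0.4, -0.7]
gripper_width: 0.0397
tcp [ 0.4464 -0.3047  0.1165] yaw -178.9 rows: x -0.00 y -0.12 z 2.46  yaw -0.05 w 0.0397 F [ 0.3  0.4 -0.7] t 6.2
```

```bash
python3 -m inch '[{"x":0,"y":-0.12,"z":0.2,"yaw":0},{"x":0,"y":0,"z":0.4,"yaw":0},{"x":0,"y":0,"z":0,"yaw":0},{"x":0,"y":0,"z":0,"yaw":0}]'
python3 -c "
from h import *
go(.4465,-.3077,.055,1.3)"
```

```text
time_s: 6.53
tcp_pos: [0.4466, -0.3078, 0.0998]
eef_rot: [179.3, -0.5, -178.9]
contact_force: [0.8, -0.8, -0.3]
gripper_width: 0.0394
tcp [ 0.4466 -0.3078  0.0998] yaw -178.9 rows: x 0.00 y 0.00 z 1.79  yaw -0.05 w 0.0394 F [ 0.8 -0.8 -0.3] t 6.53
```

```bash
python3 -m inch '[{"x":0,"y":0,"z":0.4,"yaw":0},{"x":0,"y":0,"z":0.4,"yaw":0},{"x":0,"y":0,"z":0.3,"yaw":0},{"x":0,"y":0,"z":0,"yaw":0},{"x":0,"y":0,"z":0,"yaw":0}]'
python3 -m inch '[{"x":0,"y":0,"z":0.25,"yaw":0},{"x":0,"y":0,"z":0.2,"yaw":0},{"x":0,"y":0,"z":0,"yaw":0}]'
python3 -c "
from h import *
go(.4465,-.3077,.055,1.3)"
```

```text
time_s: 6.95
tcp_pos: [0.4462, -0.3075, 0.0692]
eef_rot: [179.3, -0.5, -178.9]
contact_force: [0.5, 0.3, -0.7]
gripper_width: 0.04
time_s: 7.2
tcp_pos: [0.4463, -0.3074, 0.057]
eef_rot: [179.3, -0.5, -178.9]
contact_force: [1.2, -0.5, -0.7]
gripper_width: 0.0401
tcp [ 0.4463 -0.3074  0.057 ] yaw -178.9 rows: x -0.01 y -0.01 z 0.08  yaw -0.05 w 0.0401 F [ 1.2 -0.5 -0.7] t 7.2
```

```bash
python3 -m inch '[{"x":0,"y":0,"z":0.1,"yaw":0},{"x":0,"y":0,"z":0,"yaw":0}]'
python3 -m inch '[{"x":0,"y":0,"z":0,"yaw":0},{"x":0,"y":0,"z":0,"yaw":0},{"x":0,"y":0,"z":0,"yaw":0},{"x":0,"y":0,"z":0,"yaw":0}]' 0.3
python3 -m inch '[{"x":0,"y":0,"z":-0.5,"yaw":0},{"x":0,"y":0,"z":-1,"yaw":0},{"x":0,"y":0,"z":-1,"yaw":0},{"x":0,"y":0,"z":-1,"yaw":0},{"x":0,"y":0,"z":-1,"yaw":0}]'
python3 -c "
from h import *
go(.471,.334,.12,33.9)"
```

```text
time_s: 7.37
tcp_pos: [0.4466, -0.3075, 0.0544]
eef_rot: [179.3, -0.5, -178.9]
contact_force: [-0.7, 0.8, 2.8]
gripper_width: 0.0398
time_s: 7.7
tcp_pos: [0.4472, -0.3077, 0.0552]
eef_rot: [179.4, -0.4, -178.9]
contact_force: [0.4, -0.4, 0.1]
gripper_width: 0.056
time_s: 8.12
tcp_pos: [0.4442, -0.3076, 0.1662]
eef_rot: [179.1, -1.0, -178.9]
contact_force: [0.9, -1.1, -0.1]
gripper_width: 0.0569
tcp [ 0.4442 -0.3076  0.1662] yaw -178.9 rows: x -1.55 y 25.64 z 1.85  yaw -8.21 w 0.0569 F [ 0.9 -1.1 -0.1] t 8.12
```

```bash
python3 -m inch '[{"x":-0.05,"y":1,"z":0,"yaw":0},{"x":-0.05,"y":1,"z":0,"yaw":0},{"x":-0.05,"y":1,"z":0,"yaw":0},{"x":-0.05,"y":1,"z":0,"yaw":0},{"x":-0.05,"y":1,"z":0,"yaw":0}]'
python3 -m inch '[{"x":-0.05,"y":1,"z":0,"yaw":0},{"x":-0.05,"y":1,"z":0,"yaw":0},{"x":-0.05,"y":1,"z":0,"yaw":0},{"x":-0.05,"y":1,"z":0,"yaw":0},{"x":-0.05,"y":1,"z":0,"yaw":0}]'
python3 -m inch '[{"x":-0.05,"y":1,"z":0,"yaw":0},{"x":-0.05,"y":1,"z":0,"yaw":0},{"x":-0.05,"y":1,"z":0,"yaw":0},{"x":-0.05,"y":1,"z":0,"yaw":0},{"x":-0.05,"y":1,"z":0,"yaw":0}]'
python3 -m inch '[{"x":-0.05,"y":1,"z":0,"yaw":0},{"x":-0.05,"y":1,"z":0,"yaw":0},{"x":-0.05,"y":1,"z":0,"yaw":0},{"x":-0.05,"y":1,"z":0,"yaw":0},{"x":-0.05,"y":1,"z":0,"yaw":0}]'
python3 -c "
from h import *
go(.471,.334,.12,33.9);print(r.get_state()['joints'])
p,d=r.capture('top');cv2.imwrite('pics/top2.png',p[:,:,::-1]);np.save('top2.npy',d)
p,d=r.capture('scene');cv2.imwrite('pics/scene2.png',p[:,:,::-1]);np.save('scene2.npy',d)
for n in('top','scene'):
  C=cloud(n,np.load(n+'2.npy'));z=C[...,2]
  m=(z>.053)&(z<.0595)&(abs(C[...,0]-.446)<.034)&(abs(C[...,1]+.307)<.0195);print(n,'housing top z',m.sum(),C[m].mean(0))
a=cv2.imread('pics/top2.png')[276:356,426:526];b=cv2.imread('pics/scene2.png')[110:190,147:247]
cv2.imwrite('pics/v2.png',np.hstack([cv2.resize(x,(400,320),interpolation=cv2.INTER_CUBIC) for x in(a,b)]))
"
```

```text
time_s: 8.53
tcp_pos: [0.4518, -0.1835, 0.1758]
eef_rot: [179.4, -0.3, -179.3]
contact_force: [0.8, 1.0, -0.1]
gripper_width: 0.0571
time_s: 8.95
tcp_pos: [0.456, -0.0526, 0.1788]
eef_rot: [179.4, -0.0, -179.3]
contact_force: [-0.5, -0.4, 0.5]
gripper_width: 0.0573
time_s: 9.37
tcp_pos: [0.4599, 0.0789, 0.182]
eef_rot: [179.2, 0.2, -179.3]
contact_force: [0.2, -0.3, 0.3]
gripper_width: 0.0569
time_s: 9.78
tcp_pos: [0.4636, 0.2107, 0.1854]
eef_rot: [179.1, 0.3, -179.3]
contact_force: [0.8, -0.7, -0.4]
gripper_width: 0.057
tcp [0.4636 0.2107 0.1854] yaw -179.3 rows: x -0.36 y 4.93 z 2.62  yaw -8.29 w 0.057 F [ 0.8 -0.7 -0.4] t 9.78
[  46.26163129    6.95648949  -24.53983564   -0.47477249  -57.6605598
 -135.26435202]
top housing top z 217 [ 0.45173905 -0.30784197  0.05565819]
scene housing top z 165 [ 0.43668846 -0.30915728  0.05600755]
```

View pics/v2.png

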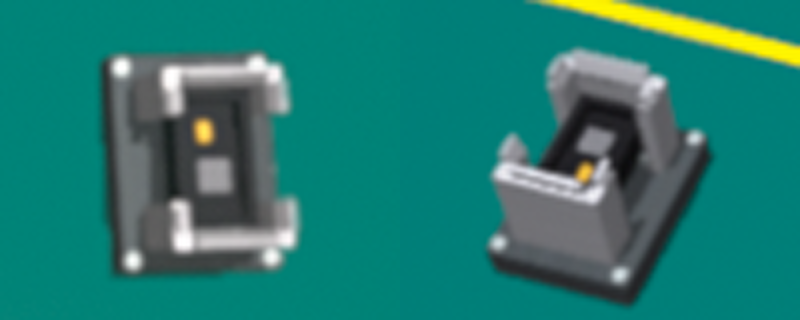

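```bash
python3 -m inch '[{"x":-0.07,"y":1,"z":0.3,"yaw":0},{"x":-0.07,"y":1,"z":0.3,"yaw":0},{"x":-0.07,"y":1,"z":0.3,"yaw":0},{"x":-0.07,"y":1,"z":0.3,"yaw":0},{"x":0,"y":0.4,"z":0.3,"yaw":0}]' 0.4
python3 -m inch '[{"x":0,"y":0,"z":0.2,"yaw":-1},{"x":0,"y":0,"z":0.2,"yaw":-1},{"x":0,"y":0,"z":0.2,"yaw":-1},{"x":0,"y":0,"z":0,"yaw":-1},{"x":0,"y":0,"z":0,"yaw":-1}]'
python3 -m inch '[{"x":0,"y":0,"z":0,"yaw":-1},{"x":0,"y":0,"z":0,"yaw":-1},{"x":0,"y":0,"z":0,"yaw":-1},{"x":0,"y":0,"z":0,"yaw":0},{"x":0,"y":0,"z":0,"yaw":0}]'
python3 -c "
from h import *
go(.472,.3345,.0135,33.9)"
```

```text
time_s: 10.3
tcp_pos: [0.47, 0.3263, 0.1512]
eef_rot: [178.9, 0.5, -179.2]
contact_force: [0.2, 1.2, 0.4]
gripper_width: 0.0612
time_s: 10.72
tcp_pos: [0.4688, 0.3266, 0.1322]
eef_rot: [179.3, 0.6, -158.3]
contact_force: [0.5, -0.4, 0.4]
gripper_width: 0.0614
time_s: 11.13
tcp_pos: [0.4682, 0.323, 0.1314]
eef_rot: [179.5, 0.6, -145.7]
contact_force: [-0.2, 0.1, 0.2]
gripper_width: 0.0614
tcp [0.4682 0.323  0.1314] yaw -145.7 rows: x -0.38 y 0.30 z 4.72  yaw 0.10 w 0.0614 F [-0.2  0.1  0.2] t 11.13
```

```bash
python3 -m inch '[{"x":-0.38,"y":0.3,"z":0.6,"yaw":0.1},{"x":0,"y":0,"z":0.9,"yaw":0},{"x":0,"y":0,"z":0.9,"yaw":0},{"x":0,"y":0,"z":0.9,"yaw":0},{"x":0,"y":0,"z":0.3,"yaw":0}]'
python3 -m inch '[{"x":0,"y":0,"z":0,"yaw":0},{"x":0,"y":0,"z":0,"yaw":0}]'
python3 -c "
from h import *
go(.472,.3345,.0135,33.9)"
```

```text
time_s: 11.55
tcp_pos: [0.4747, 0.3372, 0.0428]
eef_rot: [179.3, 1.1, -146.9]
contact_force: [-1.0, -0.9, 0.5]
gripper_width: 0.0612
time_s: 11.72
tcp_pos: [0.4741, 0.3358, 0.0412]
eef_rot: [179.4, 0.9, -147.1]
contact_force: [0.1, 0.7, 0.8]
gripper_width: 0.0612
tcp [0.4741 0.3358 0.0412] yaw -147.1 rows: x 0.10 y 0.00 z 1.11  yaw -0.24 w 0.0612 F [0.1 0.7 0.8] t 11.72
```

```bash
python3 -m inch '[{"x":0.1,"y":0,"z":0.5,"yaw":-0.25},{"x":0,"y":0,"z":0.5,"yaw":0},{"x":0,"y":0,"z":0.1,"yaw":0},{"x":0,"y":0,"z":0,"yaw":0}]'
python3 -c "
from h import *
go(.472,.3345,.0135,33.9)"
```

```text
time_s: 12.05
tcp_pos: [0.4745, 0.3371, 0.0183]
eef_rot: [179.3, 1.3, -146.1]
contact_force: [0.5, 0.6, 1.3]
gripper_width: 0.061
tcp [0.4745 0.3371 0.0183] yaw -146.1 rows: x 0.14 y -0.03 z 0.19  yaw -0.01 w 0.061 F [0.5 0.6 1.3] t 12.05
```

```bash
python3 -m inch '[{"x":0.14,"y":-0.03,"z":0.17,"yaw":0},{"x":0,"y":0,"z":0,"yaw":0},{"x":0,"y":0,"z":0,"yaw":0}]'
python3 -m inch '[{"x":0,"y":0,"z":0,"yaw":0},{"x":0,"y":0,"z":0,"yaw":0},{"x":0,"y":0,"z":0,"yaw":0},{"x":0,"y":0,"z":0,"yaw":0},{"x":0,"y":0,"z":0,"yaw":0}]' -0.4 20
python3 -c "
from h import *
go(.472,.3345,.0135,33.9)"
```

```text
time_s: 12.3
tcp_pos: [0.473, 0.3357, 0.0167]
eef_rot: [179.2, 1.5, -146.2]
contact_force: [0.5, 0.2, -0.0]
gripper_width: 0.0613
time_s: 12.72
tcp_pos: [0.4742, 0.3363, 0.0192]
eef_rot: [179.2, 1.7, -146.1]
contact_force: [3.0, -4.9, 9.7]
gripper_width: 0.0334
tcp [0.4742 0.3363 0.0192] yaw -146.1 rows: x 0.11 y -0.01 z 0.23  yaw -0.01 w 0.0334 F [ 3.  -4.9  9.7] t 12.72
```

```bash
python3 -m inch '[{"x":0,"y":0,"z":0,"yaw":0},{"x":0,"y":0,"z":-0.5,"yaw":0},{"x":0,"y":0,"z":-1,"yaw":0},{"x":0,"y":0,"z":-1,"yaw":0}]' 0.4
python3 - <<'E'
from h import *
go(.472,.3345,.0125,33.9)
I=[]
for n,(u,v,s) in dict(top=(170,302,40),scene=(485,255,40)).items():
    p,D=r.capture(n);C=cloud(n,D);z=C[...,2];b=p[...,2].astype(int);g=p[...,1].astype(int);rr=p[...,0].astype(int)
    I.append(cv2.resize(p[v-s:v+s,u-s:u+s,::-1],(400,400),interpolation=cv2.INTER_CUBIC))
    m=np.zeros((480,640),bool);m[v-30:v+30,u-30:u+30]=1;m&=(z>.004)&(z<.013)&~((g-rr>30));print(n,m.sum(),rect(C[m]),C[m].mean(0).round(4))
cv2.imwrite("pics/v3.png",np.hstack(I))
E
```

```text
time_s: 13.05
tcp_pos: [0.4711, 0.3316, 0.0783]
eef_rot: [179.4, 1.1, -146.2]
contact_force: [1.3, 0.3, 0.6]
gripper_width: 0.0552
tcp [0.4711 0.3316 0.0783] yaw -146.2 rows: x -0.09 y 0.07 z 2.63  yaw -0.03 w 0.0552 F [1.3 0.3 0.6] t 13.05
top 157 (array([456.8, 326.5]), array([41.5, 40.7]), -56.7) [0.4479 0.3233 0.0081]
scene 315 (array([476.4, 339. ]), array([60.8, 42.6]), 35.6) [0.4802 0.3412 0.008 ]
```

View pics/v3.png

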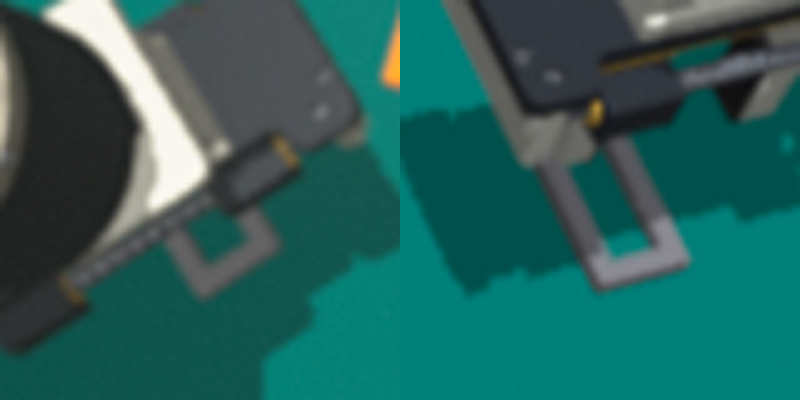

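The spacer, seen beneath the gripper (left crop ~(225,255), right crop ~(615,220)), has barely moved. The tips closed above it, so I'll regrasp lower.

```bash
python3 -m inch '[{"x":-0.1,"y":0.07,"z":0.8,"yaw":0},{"x":0,"y":0,"z":0.8,"yaw":0},{"x":0,"y":0,"z":0.6,"yaw":0},{"x":0,"y":0,"z":0.1,"yaw":0}]'
python3 -c "
from h import *
go(.472,.3345,.0125,33.9)"
```

```text
time_s: 13.48
tcp_pos: [0.4768, 0.341, 0.0262]
eef_rot: [179.1, 2.1, -146.2]
contact_force: [-0.7, -0.2, -0.2]
gripper_width: 0.0615
tcp [0.4768 0.341  0.0262] yaw -146.2 rows: x 0.30 y -0.11 z 0.55  yaw -0.02 w 0.0615 F [-0.7 -0.2 -0.2] t 13.48
```

```bash
python3 -m inch '[{"x":0.25,"y":-0.1,"z":0.3,"yaw":0},{"x":0.05,"y":0,"z":0.3,"yaw":0},{"x":0,"y":0,"z":0.05,"yaw":0},{"x":0,"y":0,"z":0,"yaw":0}]'
python3 -c "
from h import *
go(.472,.3345,.0125,33.9)"
```

```text
time_s: 13.82
tcp_pos: [0.4724, 0.3352, 0.0125]
eef_rot: [179.2, 2.0, -146.0]
contact_force: [0.4, -0.1, -0.2]
gripper_width: 0.0612
tcp [0.4724 0.3352 0.0125] yaw -146.0 rows: x 0.03 y -0.01 z 0.00  yaw 0.01 w 0.0612 F [ 0.4 -0.1 -0.2] t 13.82
```

```bash
python3 -m inch '[{"x":0,"y":0,"z":0.03,"yaw":0},{"x":0,"y":0,"z":0.03,"yaw":0},{"x":0,"y":0,"z":0.03,"yaw":0},{"x":0,"y":0,"z":0.02,"yaw":0}]' -0.4 15
python3 -c "
from h import *
go(.472,.3345,.0125,33.9)"
```

```text
time_s: 14.15
tcp_pos: [0.4738, 0.3354, 0.0116]
eef_rot: [179.3, 2.2, -146.0]
contact_force: [2.7, -6.0, 8.0]
gripper_width: 0.0403
tcp [0.4738 0.3354 0.0116] yaw -146.0 rows: x 0.08 y 0.01 z -0.04  yaw 0.04 w 0.0403 F [ 2.7 -6.   8. ] t 14.15
```

```bash
python3 -m inch '[{"x":0,"y":0,"z":-0.05,"yaw":0},{"x":0,"y":0,"z":0,"yaw":0}]'
python3 -m inch '[{"x":0,"y":0,"z":-0.3,"yaw":0},{"x":0,"y":0,"z":-0.5,"yaw":0},{"x":0,"y":0,"z":-1,"yaw":0},{"x":0,"y":0,"z":-1,"yaw":0},{"x":0,"y":0,"z":-1,"yaw":0}]'
python3 -m inch '[{"x":0,"y":0,"z":-1,"yaw":0},{"x":0,"y":0,"z":-1,"yaw":0},{"x":0,"y":0,"z":0,"yaw":0}]'
python3 -c "
from h import *
go(.4465,-.3075,.17,1.3)"
```

```text
time_s: 14.32
tcp_pos: [0.4742, 0.3351, 0.0128]
eef_rot: [179.3, 2.2, -146.0]
contact_force: [0.4, 0.2, -0.8]
gripper_width: 0.0396
time_s: 14.73
tcp_pos: [0.4686, 0.329, 0.1047]
eef_rot: [179.5, 1.4, -146.1]
contact_force: [0.2, 0.6, -1.2]
gripper_width: 0.0395
time_s: 14.98
tcp_pos: [0.4689, 0.3295, 0.163]
eef_rot: [179.4, 1.7, -146.0]
contact_force: [1.0, 0.5, -0.6]
gripper_width: 0.0397
tcp [0.4689 0.3295 0.163 ] yaw -146.0 rows: x 14.99 y -20.62 z -0.28  yaw 8.17 w 0.0397 F [ 1.   0.5 -0.6] t 14.98
```

```bash
python3 -m inch '[{"x":0.73,"y":-1,"z":0,"yaw":0},{"x":0.73,"y":-1,"z":0,"yaw":0},{"x":0.73,"y":-1,"z":0,"yaw":0},{"x":0.73,"y":-1,"z":0,"yaw":0},{"x":0.73,"y":-1,"z":0,"yaw":0}]'
python3 -m inch '[{"x":0.73,"y":-1,"z":0,"yaw":0},{"x":0.73,"y":-1,"z":0,"yaw":0},{"x":0.73,"y":-1,"z":0,"yaw":0},{"x":0.73,"y":-1,"z":0,"yaw":0},{"x":0.73,"y":-1,"z":0,"yaw":0}]'
python3 -m inch '[{"x":0.73,"y":-1,"z":0,"yaw":0},{"x":0.73,"y":-1,"z":0,"yaw":0},{"x":0.73,"y":-1,"z":0,"yaw":0},{"x":0.73,"y":-1,"z":0,"yaw":0},{"x":0.73,"y":-1,"z":0,"yaw":0}]'
python3 -m inch '[{"x":0,"y":0,"z":0,"yaw":1},{"x":0,"y":0,"z":0,"yaw":1},{"x":0,"y":0,"z":0,"yaw":1},{"x":0,"y":0,"z":0,"yaw":1},{"x":0,"y":0,"z":0,"yaw":1}]'
python3 -m inch '[{"x":0,"y":0,"z":0,"yaw":1},{"x":0,"y":0,"z":0,"yaw":1},{"x":0,"y":0,"z":0,"yaw":1},{"x":0,"y":0,"z":0,"yaw":0}]'
python3 -c "
from h import *
go(.4465,-.3075,.15,1.3)"
```

```text
time_s: 15.4
tcp_pos: [0.4641, 0.1769, 0.1621]
eef_rot: [179.2, 2.2, -145.6]
contact_force: [1.4, 0.4, -0.4]
gripper_width: 0.0395
time_s: 15.82
tcp_pos: [0.4573, 0.016, 0.1579]
eef_rot: [179.2, 2.4, -145.4]
contact_force: [0.5, -0.6, -1.0]
gripper_width: 0.0399
time_s: 16.23
tcp_pos: [0.4514, -0.1452, 0.1538]
eef_rot: [179.2, 2.7, -145.3]
contact_force: [0.4, -0.4, -0.0]
gripper_width: 0.0397
time_s: 16.65
tcp_pos: [0.4496, -0.1519, 0.1538]
eef_rot: [178.2, 2.2, -166.6]
contact_force: [-0.3, 0.3, -1.3]
gripper_width: 0.0398
time_s: 16.98
tcp_pos: [0.4491, -0.1517, 0.1542]
eef_rot: [177.8, 1.7, -179.5]
contact_force: [-1.0, 0.2, -0.4]
gripper_width: 0.0397
tcp [ 0.4491 -0.1517  0.1542] yaw -179.5 rows: x 0.16 y -6.23 z 0.17  yaw -0.19 w 0.0397 F [-1.   0.2 -0.4] t 16.98
```

```bash
cat >> h.py <<'E'
from scipy.spatial.transform import Rotation as Ro
def go(x,y,z,yaw):
    s=r.get_state();p=s["tcp_pos"];e=s["eef_rot"];t=e[2]
    d=Ro.from_euler("xyz",e,degrees=True).inv().apply(np.array([x,y,z])-p)/.025
    print("tcp",p.round(4),"rpy",e.round(1),"rows: x %.2f y %.2f z %.2f yaw %.2f"%(*d,-((yaw-t+90)%180-90)/4),"w",round(s["gripper_width"],4),"F",s["contact_force"].round(1),"t",round(s["time_s"],2))
E
python3 -m inch '[{"x":0.02,"y":-0.99,"z":0,"yaw":-0.05},{"x":0.02,"y":-0.99,"z":0,"yaw":-0.1},{"x":0.02,"y":-0.99,"z":0,"yaw":0},{"x":0.02,"y":-0.99,"z":0,"yaw":0},{"x":0.02,"y":-0.99,"z":0,"yaw":0}]'
python3 -m inch '[{"x":0,"y":-0.7,"z":0,"yaw":0},{"x":0,"y":0,"z":0,"yaw":0},{"x":0,"y":0,"z":0,"yaw":0}]'
python3 - <<'E'
from h import *
go(.4465,-.3075,.12,1.3)
p,D=r.capture("scene");np.save("scene4.npy",D);cv2.imwrite("pics/scene4.png",p[:,:,::-1])
C=cloud("scene",D);u,v=195,145
cv2.imwrite("pics/v4.png",cv2.resize(p[v-50:v+50,u-60:u+60,::-1],(720,600),interpolation=cv2.INTER_CUBIC))
E
```

```text
time_s: 17.4
tcp_pos: [0.4505, -0.2754, 0.1509]
eef_rot: [177.7, 2.0, -177.7]
contact_force: [0.8, 1.0, 0.9]
gripper_width: 0.04
time_s: 17.65
tcp_pos: [0.4509, -0.2975, 0.1495]
eef_rot: [177.8, 2.0, -177.5]
contact_force: [-0.2, 0.5, -1.1]
gripper_width: 0.0399
tcp [ 0.4509 -0.2975  0.1495] rpy [ 177.8    2.  -177.5] rows: x 0.23 y -0.44 z 1.16 yaw 0.31 w 0.0399 F [-0.2  0.5 -1.1] t 17.65
```

View pics/v4.png

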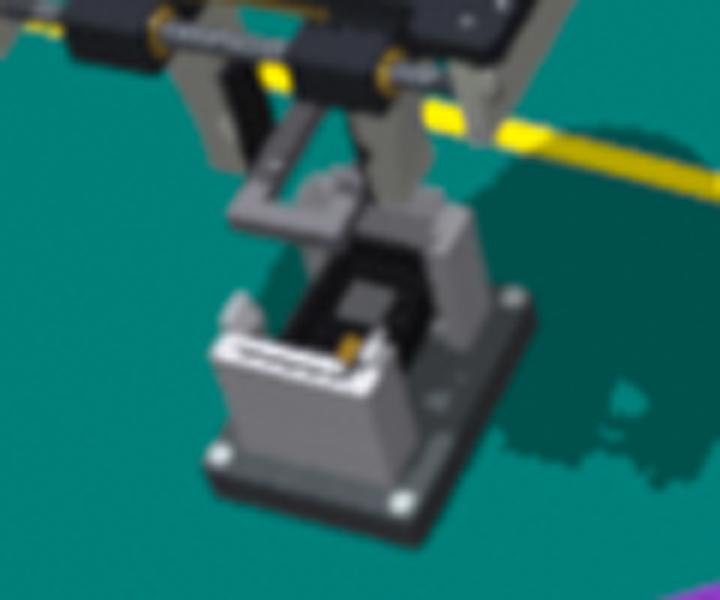

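The spacer is held over the nest. Its front bar runs from crop (232,212) to (350,238), and the housing sits square in the pocket below it. I'll measure that bar's front edge.

```bash
python3 - <<'E'
from h import *
C=cloud("scene",np.load("scene4.npy"))
q=C[122:138,170:197].reshape(-1,3);q=q[(q[:,2]>.125)&(q[:,2]<.165)&(q[:,0]>.455)]
print(len(q),rect(q),np.percentile(q,[1,5,50,95,99],axis=0).round(4))
t=r.get_state();R=Ro.from_euler("xyz",t["eef_rot"],degrees=True)
l=R.inv().apply(q-t["tcp_pos"]);print("tool-frame mm",np.percentile(l*1000,[1,5,50,95,99],axis=0).round(1))
E
```

```text
229 (array([ 470.8, -300.6]), array([59.9, 31.4]), -84.6) [[ 0.4569 -0.3264  0.1381]
 [ 0.4605 -0.3167  0.14  ]
 [ 0.4759 -0.2969  0.1457]
 [ 0.4855 -0.2758  0.1495]
 [ 0.4867 -0.2724  0.1589]]
tool-frame mm [[-35.3 -30.1  -8. ]
 [-34.4 -20.4   1.4]
 [-25.3  -1.2   4.5]
 [ -9.1  20.6  10.4]
 [ -5.5  24.6  12.1]]
```

```bash
python3 -m inch '[{"x":0.2,"y":-0.42,"z":0.3,"yaw":0.3},{"x":0,"y":0,"z":0.4,"yaw":0},{"x":0,"y":0,"z":0.3,"yaw":0},{"x":0,"y":0,"z":0,"yaw":0}]'
python3 -c "
from h import *
go(.4465,-.3075,.10,1.3)"
```

```text
time_s: 18.03
tcp_pos: [0.447, -0.3054, 0.1224]
eef_rot: [177.7, 2.0, -178.5]
contact_force: [-0.5, -0.2, -0.7]
gripper_width: 0.0401
tcp [ 0.447  -0.3054  0.1224] rpy [ 177.7    2.  -178.5] rows: x 0.05 y -0.12 z 0.89 yaw 0.05 w 0.0401 F [-0.5 -0.2 -0.7] t 18.03
```

```bash
python3 -m inch '[{"x":0.05,"y":-0.1,"z":0.4,"yaw":0.05},{"x":0,"y":0,"z":0.4,"yaw":0},{"x":0,"y":-0.02,"z":0.1,"yaw":0},{"x":0,"y":0,"z":0,"yaw":0}]'
python3 -c "
from h import *
go(.4465,-.3075,.07,1.3)"
```

```text
time_s: 18.37
tcp_pos: [0.4463, -0.3062, 0.0967]
eef_rot: [177.7, 1.9, -178.6]
contact_force: [0.2, 0.5, -0.0]
gripper_width: 0.0396
tcp [ 0.4463 -0.3062  0.0967] rpy [ 177.7    1.9 -178.6] rows: x 0.03 y -0.09 z 1.07 yaw 0.03 w 0.0396 F [ 0.2  0.5 -0. ] t 18.37
```

```bash
python3 -m inch '[{"x":0.02,"y":-0.08,"z":0.25,"yaw":0},{"x":0,"y":0,"z":0.35,"yaw":0},{"x":0,"y":0,"z":0.3,"yaw":0},{"x":0,"y":0,"z":0,"yaw":0}]'
python3 -c "
from h import *
go(.4465,-.3075,.069,1.3)"
```

```text
time_s: 18.7
tcp_pos: [0.4472, -0.3075, 0.0721]
eef_rot: [177.7, 2.0, -178.5]
contact_force: [0.5, 0.2, -0.6]
gripper_width: 0.0396
tcp [ 0.4472 -0.3075  0.0721] rpy [ 177.7    2.  -178.5] rows: x 0.03 y -0.01 z 0.12 yaw 0.04 w 0.0396 F [ 0.5  0.2 -0.6] t 18.7
```

```bash
python3 -m inch '[{"x":0.03,"y":0,"z":0.1,"yaw":0},{"x":0,"y":0,"z":0.06,"yaw":0},{"x":0,"y":0,"z":0,"yaw":0}]'
python3 -m inch '[{"x":0,"y":0,"z":0,"yaw":0},{"x":0,"y":0,"z":0,"yaw":0},{"x":0,"y":0,"z":0,"yaw":0},{"x":0,"y":0,"z":0,"yaw":0}]' 0.3
python3 -m inch '[{"x":0,"y":0,"z":-0.5,"yaw":0},{"x":0,"y":0,"z":-1,"yaw":0},{"x":0,"y":0,"z":-1,"yaw":0},{"x":0,"y":0,"z":-1,"yaw":0},{"x":0,"y":0,"z":-1,"yaw":0}]'
python3 -c "
from h import *
go(.609,.132,.12,-15.9)"
```

```text
time_s: 18.95
tcp_pos: [0.4466, -0.3077, 0.0676]
eef_rot: [177.7, 1.9, -178.5]
contact_force: [-1.2, -0.3, 1.6]
gripper_width: 0.0394
time_s: 19.28
tcp_pos: [0.447, -0.3078, 0.0683]
eef_rot: [177.7, 2.0, -178.5]
contact_force: [0.1, -0.2, -0.1]
gripper_width: 0.0561
time_s: 19.7
tcp_pos: [0.4395, -0.3106, 0.1789]
eef_rot: [177.4, 1.4, -178.6]
contact_force: [0.6, -0.6, 0.0]
gripper_width: 0.0571
tcp [ 0.4395 -0.3106  0.1789] rpy [ 177.4    1.4 -178.6] rows: x -7.15 y 17.40 z 3.31 yaw 4.33 w 0.0571 F [ 0.6 -0.6  0. ] t 19.7
```

```bash
python3 -m inch '[{"x":-0.41,"y":1,"z":0.05,"yaw":0},{"x":-0.41,"y":1,"z":0.05,"yaw":0},{"x":-0.41,"y":1,"z":0.05,"yaw":0},{"x":-0.41,"y":1,"z":0.05,"yaw":0},{"x":-0.41,"y":1,"z":0.05,"yaw":0}]'
python3 -m inch '[{"x":-0.41,"y":1,"z":0.05,"yaw":0},{"x":-0.41,"y":1,"z":0.05,"yaw":0},{"x":-0.41,"y":1,"z":0.05,"yaw":0},{"x":-0.41,"y":1,"z":0.05,"yaw":0},{"x":-0.41,"y":1,"z":0.05,"yaw":0}]'
python3 -m inch '[{"x":-0.41,"y":1,"z":0.05,"yaw":0},{"x":-0.41,"y":1,"z":0.05,"yaw":0},{"x":-0.41,"y":1,"z":0.05,"yaw":0},{"x":-0.41,"y":1,"z":0.05,"yaw":0},{"x":-0.41,"y":1,"z":0.05,"yaw":0}]' -0.2
python3 -m inch '[{"x":0,"y":0,"z":0,"yaw":1},{"x":0,"y":0,"z":0,"yaw":1},{"x":0,"y":0,"z":0,"yaw":1},{"x":0,"y":0,"z":0,"yaw":1},{"x":0,"y":0,"z":0,"yaw":0}]'
python3 - <<'E'
from h import *
go(.609,.132,.12,-15.9)
for n in("top","scene"):
    p,D=r.capture(n);cv2.imwrite(f"pics/{n}5.png",p[:,:,::-1]);C=cloud(n,D);z=C[...,2]
    m=(abs(C[...,0]-.4465)<.044)&(abs(C[...,1]+.307)<.019)&(z>.05)
    print(n,"z hist",np.histogram(z[m],np.arange(.05,.082,.004)))
    q=C[m&(z>.061)&(z<.068)&(abs(C[...,0]-.4465)<.034)];print(rect(q),q.mean(0))
E
```

```text
time_s: 20.12
tcp_pos: [0.4913, -0.1853, 0.1883]
eef_rot: [177.7, 2.2, -179.0]
contact_force: [0.2, 0.6, 0.0]
gripper_width: 0.0567
time_s: 20.53
tcp_pos: [0.5417, -0.0523, 0.1909]
eef_rot: [177.7, 2.3, -179.0]
contact_force: [0.1, 0.3, -0.4]
gripper_width: 0.0572
time_s: 20.95
tcp_pos: [0.592, 0.0812, 0.1932]
eef_rot: [177.6, 2.5, -179.0]
contact_force: [0.5, -1.1, 0.4]
gripper_width: 0.0359
time_s: 21.37
tcp_pos: [0.5938, 0.0884, 0.1926]
eef_rot: [176.9, 1.7, 164.7]
contact_force: [0.3, 0.0, -0.1]
gripper_width: 0.035
tcp [0.5938 0.0884 0.1926] rpy [176.9   1.7 164.7] rows: x -0.04 y 1.68 z 3.00 yaw 0.16 w 0.035 F [ 0.3  0.  -0.1] t 21.37
top z hist (array([133,  44,  88, 272,  30,  25,  32]), array([0.05 , 0.054, 0.058, 0.062, 0.066, 0.07 , 0.074, 0.078]))
(array([ 445.6, -307.1]), array([63.9, 37.7]), -0.1) [ 0.44767473 -0.3068409   0.06378654]
scene z hist (array([128,  33,  43, 184,  88,  61,  36]), array([0.05 , 0.054, 0.058, 0.062, 0.066, 0.07 , 0.074, 0.078]))
(array([ 443.3, -306.9]), array([61.3, 37.8]), -0.2) [ 0.44021397 -0.3086228   0.06482538]
```

```bash
python3 -m inch '[{"x":0,"y":0.85,"z":0.6,"yaw":0.15},{"x":0,"y":0.83,"z":0.6,"yaw":0},{"x":0,"y":0,"z":0.9,"yaw":0},{"x":0,"y":0,"z":0.9,"yaw":0},{"x":0,"y":0,"z":0,"yaw":0}]'
python3 -c "
from h import *
go(.609,.132,.055,-15.9)"
```

```text
time_s: 21.88
tcp_pos: [0.6103, 0.1355, 0.1189]
eef_rot: [176.7, 1.9, 165.0]
contact_force: [-0.7, -0.5, -0.9]
gripper_width: 0.0351
tcp [0.6103 0.1355 0.1189] rpy [176.7   1.9 165. ] rows: x 0.10 y -0.29 z 2.54 yaw 0.22 w 0.0351 F [-0.7 -0.5 -0.9] t 21.88
```

```bash
python3 -m inch '[{"x":0.1,"y":-0.28,"z":0.6,"yaw":0.22},{"x":0,"y":0,"z":0.7,"yaw":0},{"x":0,"y":0,"z":0.7,"yaw":0},{"x":0,"y":0,"z":0.4,"yaw":0},{"x":0,"y":0,"z":0,"yaw":0}]'
python3 -c "
from h import *
go(.609,.132,.018,-15.9)"
```

```text
time_s: 22.3
tcp_pos: [0.6103, 0.1342, 0.0575]
eef_rot: [176.8, 1.9, 164.6]
contact_force: [-0.0, -0.2, 0.2]
gripper_width: 0.0352
tcp [0.6103 0.1342 0.0575] rpy [176.8   1.9 164.6] rows: x 0.08 y -0.19 z 1.57 yaw 0.13 w 0.0352 F [-0.  -0.2  0.2] t 22.3
```

```bash
python3 -m inch '[{"x":0.07,"y":-0.18,"z":0.45,"yaw":0.13},{"x":0,"y":0,"z":0.45,"yaw":0},{"x":0,"y":0,"z":0.4,"yaw":0},{"x":0,"y":0,"z":0,"yaw":0},{"x":0,"y":0,"z":0,"yaw":0}]'
python3 -c "
from h import *
go(.609,.132,.018,-15.9)"
```

```text
time_s: 22.72
tcp_pos: [0.6117, 0.1334, 0.0266]
eef_rot: [176.7, 2.1, 164.3]
contact_force: [0.5, -0.1, 1.0]
gripper_width: 0.0353
tcp [0.6117 0.1334 0.0266] rpy [176.7   2.1 164.3] rows: x 0.10 y -0.10 z 0.33 yaw 0.06 w 0.0353 F [ 0.5 -0.1  1. ] t 22.72
```

```bash
python3 -m inch '[{"x":0.1,"y":-0.1,"z":0.2,"yaw":0.05},{"x":0,"y":0,"z":0.1,"yaw":0},{"x":0,"y":0,"z":0.05,"yaw":0}]'
python3 -m inch '[{"x":0,"y":0,"z":0.02,"yaw":0},{"x":0,"y":0,"z":0.02,"yaw":0},{"x":0,"y":0,"z":0.02,"yaw":0},{"x":0,"y":0,"z":0,"yaw":0},{"x":0,"y":0,"z":0,"yaw":0}]' -1 25
python3 -c "
from h import *
go(.609,.132,.018,-15.9)"
```

```text
time_s: 22.97
tcp_pos: [0.6101, 0.1326, 0.0186]
eef_rot: [176.6, 2.2, 164.2]
contact_force: [0.5, -0.8, 2.2]
gripper_width: 0.0349
time_s: 23.38
tcp_pos: [0.6106, 0.132, 0.0188]
eef_rot: [176.6, 2.3, 164.2]
contact_force: [-0.6, -1.3, 2.6]
gripper_width: 0.014
tcp [0.6106 0.132  0.0188] rpy [176.6   2.3 164.2] rows: x 0.06 y -0.02 z 0.03 yaw 0.02 w 0.014 F [-0.6 -1.3  2.6] t 23.38
```

```bash
python3 -m inch '[{"x":0,"y":0,"z":-0.5,"yaw":0},{"x":0,"y":0,"z":-1,"yaw":0},{"x":0,"y":0,"z":-1,"yaw":0},{"x":0,"y":0,"z":-1,"yaw":0},{"x":0,"y":0,"z":-1,"yaw":0}]'
python3 -m inch '[{"x":0,"y":0,"z":-1,"yaw":0},{"x":0,"y":0,"z":-0.6,"yaw":0},{"x":0,"y":0,"z":0,"yaw":-1},{"x":0,"y":0,"z":0,"yaw":-1},{"x":0,"y":0,"z":0,"yaw":-1}]'
python3 -m inch '[{"x":0,"y":0,"z":0,"yaw":-1},{"x":0,"y":0,"z":0,"yaw":0},{"x":0,"y":0,"z":0,"yaw":0}]'
python3 -c "
from h import *
go(.4465,-.3075,.17,1.3)"
```

```text
time_s: 23.8
tcp_pos: [0.6001, 0.126, 0.1262]
eef_rot: [177.0, 1.6, 164.1]
contact_force: [0.2, 0.7, -1.0]
gripper_width: 0.0137
time_s: 24.22
tcp_pos: [0.6006, 0.1267, 0.175]
eef_rot: [177.0, 2.8, 176.4]
contact_force: [0.2, -0.7, -1.1]
gripper_width: 0.0138
time_s: 24.47
tcp_pos: [0.6004, 0.1276, 0.1748]
eef_rot: [177.1, 3.0, -179.3]
contact_force: [0.2, 0.4, -0.8]
gripper_width: 0.0138
tcp [0.6004 0.1276 0.1748] rpy [ 177.1    3.  -179.3] rows: x 6.37 y -17.30 z -1.01 yaw -0.15 w 0.0138 F [ 0.2  0.4 -0.8] t 24.47
```

```bash
python3 -m inch '[{"x":0.37,"y":-1,"z":-0.06,"yaw":-0.1},{"x":0.37,"y":-1,"z":-0.06,"yaw":0},{"x":0.37,"y":-1,"z":-0.06,"yaw":0},{"x":0.37,"y":-1,"z":-0.06,"yaw":0},{"x":0.37,"y":-1,"z":-0.06,"yaw":0}]'
python3 -m inch '[{"x":0.37,"y":-1,"z":-0.06,"yaw":0},{"x":0.37,"y":-1,"z":-0.06,"yaw":0},{"x":0.37,"y":-1,"z":-0.06,"yaw":0},{"x":0.37,"y":-1,"z":-0.06,"yaw":0},{"x":0.37,"y":-1,"z":-0.06,"yaw":0}]'
python3 -m inch '[{"x":0.37,"y":-1,"z":-0.06,"yaw":0},{"x":0.37,"y":-1,"z":-0.06,"yaw":0},{"x":0.37,"y":-1,"z":-0.06,"yaw":0},{"x":0.37,"y":-1,"z":-0.06,"yaw":0},{"x":0,"y":0,"z":0,"yaw":0}]'
python3 -c "
from h import *
go(.4465,-.3075,.15,1.3)"
```

```text
time_s: 24.88
tcp_pos: [0.5556, 0.0029, 0.1712]
eef_rot: [177.1, 2.9, -179.3]
contact_force: [0.6, -0.0, -0.5]
gripper_width: 0.0139
time_s: 25.3
tcp_pos: [0.507, -0.1275, 0.1688]
eef_rot: [177.0, 2.9, -180.0]
contact_force: [0.4, 0.4, -0.4]
gripper_width: 0.0137
time_s: 25.72
tcp_pos: [0.4655, -0.2344, 0.1667]
eef_rot: [176.9, 2.8, 179.2]
contact_force: [0.3, 0.4, -1.4]
gripper_width: 0.0138
tcp [ 0.4655 -0.2344  0.1667] rpy [176.9   2.8 179.2] rows: x 0.75 y -2.96 z 0.47 yaw -0.53 w 0.0138 F [ 0.3  0.4 -1.4] t 25.72
```

```bash
python3 -m inch '[{"x":0.25,"y":-0.98,"z":0,"yaw":-0.25},{"x":0.25,"y":-0.98,"z":0,"yaw":-0.25},{"x":0.25,"y":-0.98,"z":0,"yaw":0},{"x":0,"y":0,"z":0,"yaw":0},{"x":0,"y":0,"z":0,"yaw":0}]'
python3 - <<'E'
from h import *
go(.4465,-.3075,.12,1.3)
p,D=r.capture("scene");np.save("scene6.npy",D);cv2.imwrite("pics/scene6.png",p[:,:,::-1])
u,v=195,140
cv2.imwrite("pics/v6.png",cv2.resize(p[v-50:v+50,u-60:u+60,::-1],(720,600),interpolation=cv2.INTER_CUBIC))
C=cloud("scene",D);t=r.get_state()
# white plate: bright pixels, in tool frame just ahead of tcp
l=Ro.from_euler("xyz",t["eef_rot"],degrees=True).inv().apply(C.reshape(-1,3)-t["tcp_pos"]).reshape(480,640,3)*1000
m=(abs(l[...,0])<45)&(abs(l[...,1])<30)&(l[...,2]>9)&(l[...,2]<20)
q=l[m];print(m.sum(),rect(q/1000),np.percentile(q,[1,5,50,95,99],axis=0).round(1))
E
```

```text
time_s: 26.13
tcp_pos: [0.446, -0.3112, 0.1607]
eef_rot: [176.9, 2.9, -179.5]
contact_force: [-0.1, -0.0, -1.5]
gripper_width: 0.0138
tcp [ 0.446  -0.3112  0.1607] rpy [ 176.9    2.9 -179.5] rows: x 0.06 y 0.06 z 1.63 yaw -0.21 w 0.0138 F [-0.1 -0.  -1.5] t 26.13
288 (array([0.1, 0.5]), array([72.2, 41.1]), 1.7) [[-35.4 -20.1   9.4]
 [-34.2 -18.1  10. ]
 [-20.8   7.1  13. ]
 [ 30.   19.9  17.7]
 [ 35.4  20.6  19.3]]
```

View pics/v6.png

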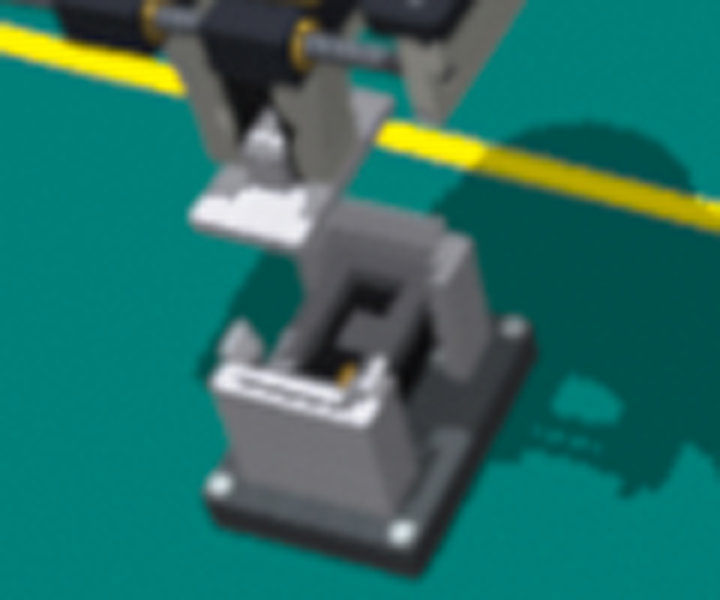

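The cover is held centred by its rib, with the plate's front corners at crop (192,215) and (300,240). The spacer lies in the nest at about (390,330). Descending now.

```bash
python3 -m inch '[{"x":0.06,"y":0.04,"z":0.4,"yaw":-0.2},{"x":0,"y":0,"z":0.5,"yaw":0},{"x":0,"y":0,"z":0.4,"yaw":0},{"x":0,"y":0,"z":0,"yaw":0},{"x":0,"y":0,"z":0,"yaw":0}]'
python3 -c "
from h import *
go(.4457,-.3082,.105,1.3)"
```

```text
time_s: 26.6
tcp_pos: [0.4469, -0.3044, 0.1252]
eef_rot: [176.9, 2.9, -178.5]
contact_force: [0.2, -1.1, -0.6]
gripper_width: 0.0139
tcp [ 0.4469 -0.3044  0.1252] rpy [ 176.9    2.9 -178.5] rows: x 0.09 y -0.19 z 0.80 yaw 0.04 w 0.0139 F [ 0.2 -1.1 -0.6] t 26.6
```

```bash
python3 -m inch '[{"x":0.08,"y":-0.18,"z":0.35,"yaw":0},{"x":0,"y":0,"z":0.4,"yaw":0},{"x":0,"y":0,"z":0.1,"yaw":0},{"x":0,"y":0,"z":0,"yaw":0}]'
python3 -c "
from h import *
go(.4457,-.3082,.084,1.3)"
```

```text
time_s: 26.93
tcp_pos: [0.4468, -0.3072, 0.102]
eef_rot: [176.9, 3.0, -178.4]
contact_force: [0.8, -0.7, -1.2]
gripper_width: 0.0142
tcp [ 0.4468 -0.3072  0.102 ] rpy [ 176.9    3.  -178.4] rows: x 0.08 y -0.08 z 0.71 yaw 0.07 w 0.0142 F [ 0.8 -0.7 -1.2] t 26.93
```

```bash
python3 -m inch '[{"x":0.07,"y":-0.08,"z":0.2,"yaw":0.05},{"x":0,"y":0,"z":0.3,"yaw":0},{"x":0,"y":0,"z":0.15,"yaw":0},{"x":0,"y":0,"z":0,"yaw":0}]'
python3 -c "
from h import *
go(.4457,-.3082,.0825,1.3)"
```

```text
time_s: 27.27
tcp_pos: [0.4459, -0.3088, 0.084]
eef_rot: [176.9, 3.0, -178.7]
contact_force: [0.1, 0.2, -0.6]
gripper_width: 0.0141
tcp [ 0.4459 -0.3088  0.084 ] rpy [ 176.9    3.  -178.7] rows: x 0.01 y 0.02 z 0.06 yaw 0.01 w 0.0141 F [ 0.1  0.2 -0.6] t 27.27
```

```bash
python3 -m inch '[{"x":0,"y":0,"z":0.08,"yaw":0},{"x":0,"y":0,"z":0.03,"yaw":0},{"x":0,"y":0,"z":0,"yaw":0}]'
python3 -m inch '[{"x":0,"y":0,"z":0,"yaw":0},{"x":0,"y":0,"z":0,"yaw":0},{"x":0,"y":0,"z":0,"yaw":0},{"x":0,"y":0,"z":0,"yaw":0}]' -0.4
python3 -c "
from h import *
go(.4462,-.3076,.081,1.3)"
```

```text
time_s: 27.52
tcp_pos: [0.4462, -0.3092, 0.0814]
eef_rot: [177.0, 3.0, -178.7]
contact_force: [-1.4, -0.1, 1.7]
gripper_width: 0.0135
time_s: 27.85
tcp_pos: [0.4471, -0.3092, 0.0825]
eef_rot: [177.0, 3.1, -178.6]
contact_force: [0.9, 1.0, 0.8]
gripper_width: 0.0261
tcp [ 0.4471 -0.3092  0.0825] rpy [ 177.     3.1 -178.6] rows: x 0.04 y 0.06 z 0.06 yaw 0.01 w 0.0261 F [0.9 1.  0.8] t 27.85
```

```bash
python3 -m inch '[{"x":0,"y":0.03,"z":-0.4,"yaw":0},{"x":0,"y":0,"z":-0.7,"yaw":0},{"x":0,"y":0,"z":-0.7,"yaw":0},{"x":0,"y":0,"z":-0.5,"yaw":0},{"x":0,"y":0,"z":0,"yaw":0}]'
python3 -m inch '[{"x":0,"y":0,"z":0,"yaw":0},{"x":0,"y":0,"z":0,"yaw":0},{"x":0,"y":0,"z":0,"yaw":0}]' -1 20
python3 - <<'E'
from h import *
go(.4462,-.3076,.10,1.3)
p,D=r.capture("scene");np.save("scene7.npy",D);cv2.imwrite("pics/scene7.png",p[:,:,::-1])
u,v=195,140
cv2.imwrite("pics/v7.png",cv2.resize(p[v-50:v+50,u-60:u+60,::-1],(720,600),interpolation=cv2.INTER_CUBIC))
C=cloud("scene",D);z=C[...,2]
m=(abs(C[...,0]-.446)<.036)&(abs(C[...,1]+.307)<.022)&(z>.066)&(z<.0735)&(p.min(2)>90);print(m.sum(),rect(C[m]),C[m].mean(0))
m=(abs(C[...,0]-.446)<.03)&(abs(C[...,1]+.307)<.018)&(z>.081)&(z<.092);print("rib",m.sum(),rect(C[m]),C[m].mean(0))
E
```

```text
time_s: 28.27
tcp_pos: [0.4433, -0.3115, 0.1437]
eef_rot: [177.0, 3.0, -178.6]
contact_force: [0.4, -0.4, 0.7]
gripper_width: 0.0263
time_s: 28.52
tcp_pos: [0.4434, -0.3115, 0.1448]
eef_rot: [177.0, 3.1, -178.6]
contact_force: [-1.3, -0.6, 0.5]
gripper_width: 0.0116
tcp [ 0.4434 -0.3115  0.1448] rpy [ 177.     3.1 -178.6] rows: x -0.02 y 0.06 z 1.80 yaw 0.01 w 0.0116 F [-1.3 -0.6  0.5] t 28.52
309 (array([ 444.7, -307.5]), array([68.6, 42.6]), -1.0) [ 0.44782709 -0.30378053  0.07100538]
rib 121 (array([ 445.5, -307.7]), array([36.2, 17.4]), 4.6) [ 0.44737366 -0.3070489   0.08642794]
```

View pics/v7.png

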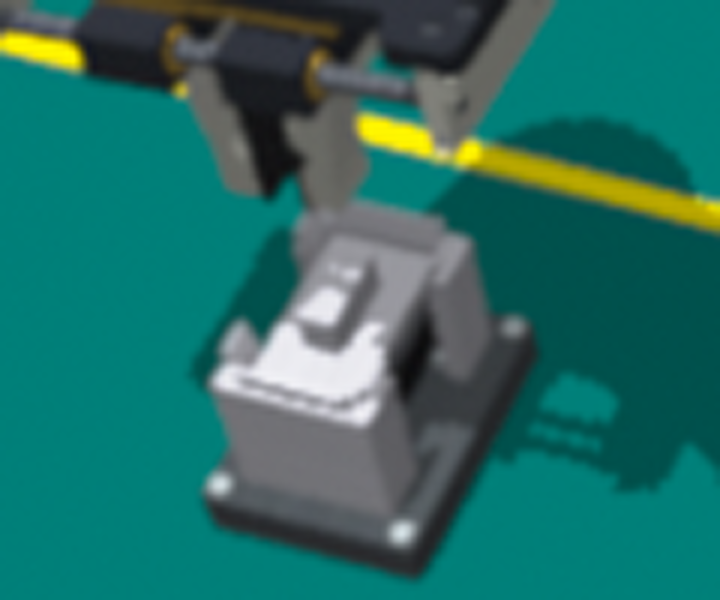

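The cover lies square and rib up in the pocket: rib at crop (340,300), top at z ≈ 0.086. Descending with the fingers shut to press on the rib.

```bash
python3 -m inch '[{"x":-0.02,"y":0.04,"z":0.5,"yaw":0},{"x":0,"y":0,"z":0.6,"yaw":0},{"x":0,"y":0,"z":0.5,"yaw":0},{"x":0,"y":0,"z":0,"yaw":0},{"x":0,"y":0,"z":0,"yaw":0}]' -1 40
python3 -c "
from h import *
go(.4455,-.3082,.098,1.3)"
```

```text
time_s: 28.98
tcp_pos: [0.445, -0.3078, 0.1013]
eef_rot: [177.0, 2.9, -178.7]
contact_force: [0.4, -0.4, 0.0]
gripper_width: 0.0002
tcp [ 0.445  -0.3078  0.1013] rpy [ 177.     2.9 -178.7] rows: x -0.01 y -0.02 z 0.13 yaw 0.01 w 0.0002 F [ 0.4 -0.4  0. ] t 28.98
```

```bash
python3 -m inch '[{"x":0,"y":0,"z":0.15,"yaw":0},{"x":0,"y":0,"z":0.06,"yaw":0},{"x":0,"y":0,"z":0.06,"yaw":0}]'
python3 -m inch '[{"x":0,"y":0,"z":0.1,"yaw":0},{"x":0,"y":0,"z":0.1,"yaw":0}]'
python3 -m inch '[{"x":0,"y":0,"z":0.1,"yaw":0},{"x":0,"y":0,"z":0.1,"yaw":0}]'
```

```text
time_s: 29.23
tcp_pos: [0.4455, -0.3078, 0.0951]
eef_rot: [177.0, 2.9, -178.6]
contact_force: [-2.1, 0.9, 2.1]
gripper_width: 0.0007
time_s: 29.4
tcp_pos: [0.4456, -0.3078, 0.0909]
eef_rot: [177.0, 2.9, -178.6]
contact_force: [-2.2, -0.1, 5.6]
gripper_width: 0.0005
time_s: 29.57
tcp_pos: [0.4456, -0.3079, 0.0871]
eef_rot: [177.1, 2.9, -178.6]
contact_force: [-10.4, 5.3, 36.3]
gripper_width: 0.0005
```

```bash
python3 -m inch '[{"x":0,"y":0,"z":0.05,"yaw":0},{"x":0,"y":0,"z":0.05,"yaw":0}]'
python3 -c "
from h import *
for i in range(1):
  p,D=r.capture('scene');go(.4455,-.3082,.087,1.3)
C=cloud('scene',D);z=C[...,2];g=p.min(2)>90
m=(abs(C[...,0]-.446)<.036)&(abs(C[...,1]+.307)<.02)&(z>.05)&(z<.066)&g;q=C[m];print(m.sum(),rect(q),np.median(z[m]))
A=np.c_[q[:,:2]-q[:,:2].mean(0),np.ones(len(q))];print('tilt',np.linalg.lstsq(A,q[:,2],rcond=None)[0].round(3))
u,v=195,140
cv2.imwrite('pics/v8.png',cv2.resize(p[v-50:v+50,u-60:u+60,::-1],(720,600),interpolation=cv2.INTER_CUBIC))
"
```

```text
time_s: 29.73
tcp_pos: [0.4455, -0.308, 0.0874]
eef_rot: [177.1, 2.9, -178.5]
contact_force: [-5.3, 3.4, 14.0]
gripper_width: 0.0004
tcp [ 0.4455 -0.308   0.0874] rpy [ 177.1    3.  -178.5] rows: x 0.00 y -0.01 z 0.02 yaw 0.05 w 0.0005 F [-4.7  3.1 15.3] t 29.78
209 (array([ 440.6, -306.6]), array([61.8, 39.6]), -2.0) 0.06105111328972079
tilt [ 0.006 -0.011  0.061]
```

View pics/v8.png

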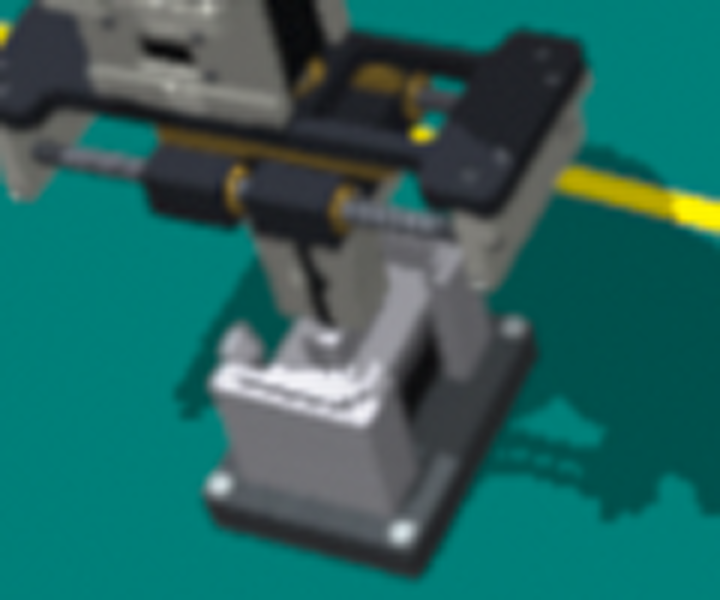

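The cover plate top is now at z ≈ 0.061 and level, with the fingers on the rib at crop (330,330). I'll raise the push slightly and check that it holds steady.

```bash
python3 -m inch '[{"x":0,"y":0,"z":0.06,"yaw":0},{"x":0,"y":0,"z":0.07,"yaw":0}]'
python3 -c "
from h import *
for i in range(8):
  r.capture('scene');go(.4455,-.3082,.087,1.3)
"
```

```text
time_s: 29.95
tcp_pos: [0.4455, -0.3079, 0.0873]
eef_rot: [177.2, 3.0, -178.4]
contact_force: [-7.0, 5.3, 22.2]
gripper_width: 0.0003
tcp [ 0.4455 -0.3079  0.0873] rpy [ 177.2    3.  -178.4] rows: x 0.00 y -0.01 z 0.01 yaw 0.07 w 0.0006 F [-7.1  4.1 19.2] t 30.0
tcp [ 0.4455 -0.3079  0.0873] rpy [ 177.2    3.  -178.4] rows: x 0.00 y -0.01 z 0.01 yaw 0.07 w 0.0003 F [-6.6  4.5 18.9] t 30.05
tcp [ 0.4455 -0.3079  0.0873] rpy [ 177.2    3.  -178.4] rows: x 0.00 y -0.01 z 0.01 yaw 0.07 w 0.0002 F [-6.8  4.  18.3] t 30.1
tcp [ 0.4455 -0.3079  0.0873] rpy [ 177.2    3.  -178.4] rows: x 0.00 y -0.01 z 0.01 yaw 0.07 w 0.0004 F [-6.8  3.2 19.9] t 30.15
tcp [ 0.4455 -0.3079  0.0873] rpy [ 177.2    3.  -178.4] rows: x 0.00 y -0.01 z 0.01 yaw 0.07 w 0.0005 F [-5.7  4.4 18.1] t 30.2
tcp [ 0.4455 -0.3079  0.0873] rpy [ 177.2    3.  -178.4] rows: x 0.00 y -0.01 z 0.01 yaw 0.07 w 0.0004 F [-6.6  3.6 18.8] t 30.25
tcp [ 0.4455 -0.308   0.0873] rpy [ 177.2    3.  -178.4] rows: x 0.00 y -0.01 z 0.01 yaw 0.07 w 0.0004 F [-5.8  4.7 18.4] t 30.3
tcp [ 0.4455 -0.3079  0.0873] rpy [ 177.2    3.  -178.4] rows: x 0.00 y -0.01 z 0.01 yaw 0.07 w 0.0006 F [-5.9  3.6 19.3] t 30.35
```

The push is steady at about 19 N with the stack bottomed, so I'm handing in.

```bash
python3 -c "
from plant import r
print(r.close_job()); s=r.get_state();print(s['time_s'],s['contact_force'],s['tcp_pos'])"
```

```text
the job is handed in; nothing more can be done
None
the job is handed in; nothing more can be done
```

I stacked the housing, spacer frame and cover (rib up) in the nest, then pressed them home with shut fingers on the rib. I handed the job in at about 30.4 s while still pushing; it reports no verdict.

**Last checks:**
- **Push:** about 19 N downward, steady over the last 0.4 s, with about 7 N sideways because the tool leaned roughly 4°. The peak I read was 36 N as the stack reached the ledges. That is the wrist force; I can't read the force through the cover directly.
- **Seating:** the cover plate top was at about 61 mm by depth camera (60 mm expected), level to about 0.01 rad, and the tool had stopped moving. I had no direct reading of the plunger travel or the force on the ledges. I judged both from the heights and the sharp rise in force at the bottom.
- **Position:** before the push, each part measured within about 1–2 mm of the pocket centre. Top faces were at 56 mm for the housing, 64 mm for the spacer and 70–71 mm for the cover.

**What went wrong or disagreed:**
- **Spacer grasp:** the first try closed above the part. It had barely moved, and the second, lower grasp held.
- **Cameras:** the two views differed by 1–5 mm in x, so I used the scene camera, which agreed with where the gripper closed on the housing.
- **Bystanders:** I planned clear of them and noticed no contact, but I did not re-measure them at the end.

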